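# Fetch the forming block from the back of the caddy

## Task

The grooved steel forming block is wanted on the small wooden hammering board, but the tin, the drill stand and the blade box stand in front of it in the caddy: first set all three aside, standing on the large black mat beside the caddy, then lay the block on the middle of the board, grooves up and lengthwise along it. Only then put the tin, the drill stand and the blade box back in the caddy, each upright and in the middle of the thin rubber pad of its own shape (round, square, oblong), the two square-sided ones lined up with their pads. Knock none of them over, and leave the bench brush where it lies.

Things in the scene. Friction and masses are not known exactly. Their poses are not given: they have to be found in the camera images.
- tin_mid (a point): Round tin of bare aluminium with a dark band and a brass disc on top, 46 mm diameter, 88 mm tall, about 0.2 kg. It starts upright on its own pad in the caddy's front row. Its back is 5 to 18 mm in front of the forming block, neighbours in the row are 10 to 25 mm apart. Site: its centre, 44 mm above its underside; z up.
- drill_stand_mid (a point): Square block of pale wood, 42 x 42 mm and 78 mm tall, with nine short steel drill shanks standing 10 mm out of its top (88 mm in all), about 0.15 kg. It starts upright on its own pad in the caddy's front row. Its back is 5 to 18 mm in front of the forming block, neighbours in the row are 10 to 25 mm apart. Site: its centre, 44 mm above its underside; z up, x and y square to its sides.
- blade_box_mid (a point): Oblong grey metal box, 36 mm (its x) by 62 mm (its y), 88 mm tall, with a dark band and a small catch on one long side, about 0.2 kg. It starts upright on its own pad in the caddy's front row. Its back is 5 to 18 mm in front of the forming block, neighbours in the row are 10 to 25 mm apart. Site: its centre, 44 mm above its underside; z up, x across its short way, y along its long way.
- forming_block_mid (a point): Low steel bar, 34 mm (its x) by 96 mm (its y), 28 mm tall, four cross grooves 10 mm deep in its top, 0.55 kg. It starts in the back of a wooden caddy, a tray 148 x 228 mm open towards the robot: floor 8 mm thick, side and far walls 32 mm tall from the bench. 42 to 47 mm are free between bar and far wall; the three things stand in front. Site: its centre, 14 mm above its underside; z up.
- round_pad: Round black rubber pad, 2 mm thick, fixed on the floor of the wooden caddy; its top is 10 mm above the bench. The three pads stand in a row, centres 66 mm apart, 44 mm in front of the caddy's middle line, in any order along the row. Origin: centre of its underside; x points to the caddy's far wall, y along the row, z up. 58 mm diameter. The round tin belongs on it.
- square_pad: Square black rubber pad, 2 mm thick, fixed on the floor of the wooden caddy; its top is 10 mm above the bench. The three pads stand in a row, centres 66 mm apart, 44 mm in front of the caddy's middle line, in any order along the row. Origin: centre of its underside; x points to the caddy's far wall, y along the row, z up. 53 x 53 mm. The square drill stand belongs on it.
- oblong_pad: Oblong black rubber pad, 2 mm thick, fixed on the floor of the wooden caddy; its top is 10 mm above the bench. The three pads stand in a row, centres 66 mm apart, 44 mm in front of the caddy's middle line, in any order along the row. Origin: centre of its underside; x points to the caddy's far wall, y along the row, z up. 47 mm (x) by 73 mm (y). The oblong blade box belongs on it, long way along y.
- mat: Large black rubber mat, fixed on the bench to one side of the caddy, 230 mm (its x) by 100 mm (its y), 3 mm thick, empty at the start. Origin: centre of its underside; z up.
- board: Small pale wooden hammering board, fixed on the bench on the other side of the caddy, 124 mm (its x) by 60 mm (its y), 16 mm thick, empty at the start. Origin: centre of its underside; z up.
- bench_brush: Bystander: bench brush, wooden back 150 x 22 mm over black bristles 34 mm wide, 30 mm tall, lying beyond the caddy. Leave it. Origin: centre of its underside.

How it is judged:
On the way, in this order (a step that is already met when the one before it is completed fails the run):
1. the tin, the drill stand and the blade box all stand upright on the rubber mat together (x of tin_mid in the frame of mat between -0.115 and 0.115 m and y of tin_mid in the frame of mat between -0.05 and 0.05 m and height (world z) of each of tin_mid, drill_stand_mid, blade_box_mid below 0.055 m and angle between each of tin_mid, drill_stand_mid, blade_box_mid's own z axis and vertical below 0.1 rad and x of drill_stand_mid in the frame of mat between -0.115 and 0.115 m and y of drill_stand_mid in the frame of mat between -0.05 and 0.05 m and x of blade_box_mid in the frame of mat between -0.115 and 0.115 m and y of blade_box_mid in the frame of mat between -0.05 and 0.05 m), for 0.2 s.
2. the forming block lies lengthwise on the middle of the board, let go, while the other three still stand on the mat (all of step 1 and horizontal distance between forming_block_mid and board below 0.014 m and height (world z) of forming_block_mid between 0.023 and 0.037 m and angle between forming_block_mid's own z axis and vertical below 0.1 rad and angle between the y axis of forming_block_mid and the x axis of board, either way round below 0.22 rad and contact force between the fingers and forming_block below 0.1 N), for 0.2 s.
At the end, for the whole second after the job is handed in: Block flat on the board, within 14 mm of its centre and 0.22 rad of its long way; tin, drill stand and blade box upright (0.1 rad) on the round, square and oblong pads, within 12 mm of their centres, stand and box square to their pads within 0.26 rad; all let go and at rest (horizontal distance between forming_block_mid and board below 0.014 m and height (world z) of forming_block_mid between 0.023 and 0.037 m and angle between each of forming_block_mid, tin_mid, drill_stand_mid, blade_box_mid's own z axis and vertical below 0.1 rad and angle between the y axis of forming_block_mid and the x axis of board, either way round below 0.22 rad and horizontal distance between tin_mid and round_pad below 0.012 m and height (world z) of tin_mid between 0.047 and 0.061 m and horizontal distance between drill_stand_mid and square_pad below 0.012 m and height (world z) of drill_stand_mid between 0.047 and 0.061 m and (angle between the x axis of drill_stand_mid and the x axis of square_pad, either way round below 0.26 rad or angle between the x axis of drill_stand_mid and the y axis of square_pad, either way round below 0.26 rad) and horizontal distance between blade_box_mid and oblong_pad below 0.012 m and height (world z) of blade_box_mid between 0.047 and 0.061 m and angle between the x axis of blade_box_mid and the x axis of oblong_pad, either way round below 0.26 rad and linear speed of each of tin, drill_stand, blade_box, forming_block below 0.02 m/s); the robot touches nothing.
It fails at once if the tin is knocked over (angle between tin_mid's own z axis and vertical above 0.8 rad).
It fails at once if the drill stand is knocked over (angle between drill_stand_mid's own z axis and vertical above 0.8 rad).
It fails at once if the blade box is knocked over (angle between blade_box_mid's own z axis and vertical above 0.8 rad).
It fails at once if the bench brush is moved (distance of bench_brush from where it was at the start of the episode above 0.025 m).
It also fails if it takes over 136 s, if anything falls off the work surface, if the arm or the gripper's body presses on something with over 40 N, if the wrist force passes 120 N, or if a joint passes its speed limit or range.

## Robot

A 6-joint arm with a two-finger parallel gripper is mounted at the origin on the work surface. World frame = base frame: x ahead of the robot, y to its left, z up, the work surface at z = 0. Lengths are in m, angles in rad, forces in N, time in s.
With the tool pointing down it reaches from about 0.225 to 0.875 m from the base axis. Payload 3.4 kg.
Tool frame: the origin (TCP) lies at the very end of the fingers, on their centre line; the grasp point (between the pads) lies behind it (manip.tcp_to_grasp is the z of the grasp point in the tool frame, in m); z points along the fingers, y is the direction in which the jaws open and shut (so a half turn about z gives the same grasp; the last joint's range is limited). The gripper opens to 85 mm and grips with 20 to 120 N. Pads are 22 mm wide; open, the fingers measure 114 mm over their backs; the gripper's body (76 mm by 85 mm) begins 54 mm behind the grasp point. The pads swing forward as they close: fully open they stand 13 mm farther back than shut.
Start: joints at [1.164, 0.276, 1.505, -0, 1.361, -0.121], TCP at [0.162, 0.552, 0.192] pointing down, gripper open.
Joint ranges: [-2.89, 2.89], [-0.75, 2.08], [0.22, 2.7], [-1.18, 4.32], [0.11, 2.71], [-2.7, 2.7]. Speed limits (rad/s): [2.57, 2.57, 3.14, 3.14, 3.14, 3.14].

## Interface

Orientations are given as a unit quaternion [w, x, y, z].
In Python, from rig import manip, eyes gives the robot as it stands.
- The arm moves only by the tool servo_tool, never from a script. Its argument "increments" is a list of rows, each an object with "slide": the shift along the tool's x, y, z in m, a list of three; "spin": the turn about the tool's z in degrees. A call has 1 to 8 rows; each row shifts and turns the commanded pose from where the row before left it, along the tool's axes as they then stand; what a row does not reach is not made up. A row lasts 1/10 s, in which the tool goes at most 50 mm and 8.59 degrees, less where a joint would pass 70% of its speed; a pose out of reach is approached as far as the arm can. A call is refused whole if a number of a shift passes 0.05 or a number of a turn 8.59, either way. A call with a gripper value outside its range is refused whole. "hand" is the opening, from 0 (shut) to 1 (fully open), set as the call begins (left out, the last holds). The fingers move at their own pace and stop on an object; "newtons" is the grip in N (left out, the last holds). Time passes only in rows, so rows that do not move let the fingers close. It gives the time, the measured TCP pose, the force and the opening at its end, in the units of the state.
- manip.get_state(): the state, without advancing time (a new reading comes with each control period).
- eyes.get_image(name): name is "scene" or "top"; returns the picture (400x640x3 uint8, blue, green, red); there is no depth.
- eyes.calibration(name): a dict with "fx", "fy", "cx", "cy" (pixels), "rvec" (rotation vector, rad) and "tvec" (3), from world to camera coordinates, as OpenCV has them. Camera axes: x right, y down, z forward; pixel columns grow to the right and rows downward; lengths in m; the calibration is good to about 2 mm. A picture is of the moment at which its call begins. calibration takes no time and is no camera call.
- manip.sign_off(): hands the job in, once; it reports no verdict.
The state is a dict: "clock": time; "qpos": joint angles; "qd": joint speeds; "effort": joint torques, N m; "position": TCP position; "ee_rot": TCP orientation; "contact_force": force on the tool from outside, world axes, zero at the start; "moment": the same for the moment, N m; "width": finger opening in m.
Only numpy, scipy, OpenCV 4.12 (cv2) and the standard library are available. Lean on these libraries where they do the work, as an engineer would, in place of code of your own. Each camera call takes 0.05 s, during which the arm holds its last target.

## Working session

There is one attempt and no reset: what is moved stays moved. The work goes in short steps, Python scripts to look and compute and a tool call to move; the robot and the scene stay as the last step left them, time stands still between calls to the robot, and variables do not carry over. Pictures are saved under pics/ and viewed, and the job is handed in when it is done.

Besides the shell and the picture viewer there is one more tool, called by a JSON object that holds its "method" and its "body", one argument or row to a line. servo_tool: Moves the arm, as the interface text tells. Its arguments: {"type":"object","properties":{"increments":{"type":"array","items":{"type":"object","properties":{"slide":{"type":"array","items":{"type":"number"}},"spin":{"type":"number"}}}},"hand":{"type":"number"},"newtons":{"type":"number"}},"required":["increments"]}

```bash
ls; mkdir -p pics; python3 - <<'E'
from rig import manip, eyes
import cv2
print(manip.get_state()); print(manip.tcp_to_grasp)
for n in("scene","top"):
    cv2.imwrite(f"pics/{n}0.png",eyes.get_image(n)); print(eyes.calibration(n))
E
```

```text
pics
{'clock': 0.0, 'qpos': array([ 1.16398070e+00,  2.76576044e-01,  1.50617458e+00,  1.76752213e-05,
        1.36071728e+00, -1.21008036e-01]), 'qd': array([-0.00084605, -0.00049717, -0.00043013, -0.00142744,  0.00013051,
       -0.00077305]), 'effort': array([ 3.22952044e-03, -4.16778338e+01, -2.45807147e+01, -2.52422951e-04,
        1.12120082e-02, -2.95830807e-05]), 'position': array([0.16186311, 0.55109161, 0.19153409]), 'ee_rot': array([-2.52929899e-04,  1.42419675e-01,  9.89805919e-01, -9.02906073e-04]), 'contact_force': array([-0.09812038,  0.43274639, -0.32939273]), 'moment': array([0.0428216 , 0.00755849, 0.01527637]), 'width': 0.0854304701673474}
-0.0187
{'fx': 440.3207984369197, 'fy': 440.3207984369197, 'cx': 317.70478005916567, 'cy': 193.78855702471594, 'rvec': array([ 2.4965197 ,  0.79292456, -0.21229541]), 'tvec': array([-0.52097396, -0.28006166,  1.31498041])}
{'fx': 493.0294308073157, 'fy': 493.0294308073157, 'cx': 320.26223054661494, 'cy': 200.35379923977192, 'rvec': array([ 2.19663104, -2.15754273,  0.09951187]), 'tvec': array([-0.02537873,  0.60485408,  1.04413371])}
```

View pics/scene0.png

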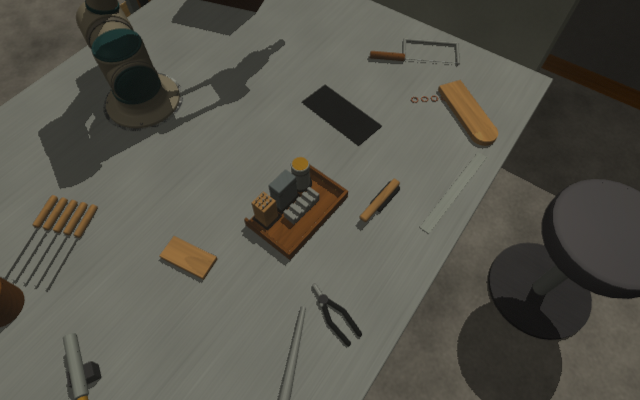

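View pics/top0.png

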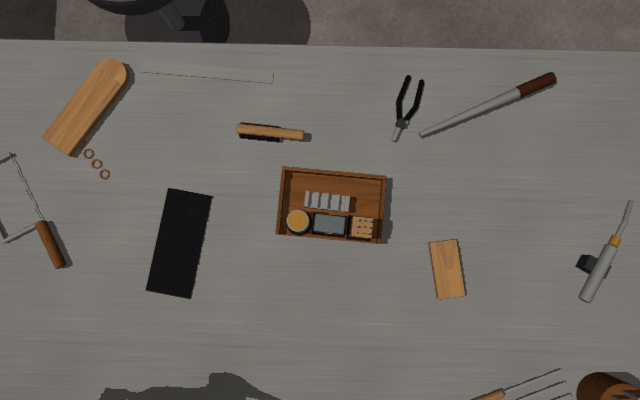

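The scene view shows the caddy at about (297,210), with the mat near (340,113) and the board near (188,257). In the top view, the tin is at (298,221), the box at (329,224), the stand at (362,226) and the block at (327,201). The mat is at (180,243), the board at (447,268) and the brush at (270,132).

```bash
cat > h.py <<'E'
import numpy as np, cv2
from rig import manip, eyes
def cal(n):
    c=eyes.calibration(n); R=cv2.Rodrigues(c['rvec'])[0]; return c,R,np.array(c['tvec']).ravel()
def ray(n,uv,z):
    c,R,t=cal(n); uv=np.atleast_2d(uv).astype(float)
    d=np.c_[(uv[:,0]-c['cx'])/c['fx'],(uv[:,1]-c['cy'])/c['fy'],np.ones(len(uv))]@R
    o=-R.T@t; s=(z-o[2])/d[:,2]; return o+d*s[:,None]
def proj(n,P):
    c,R,t=cal(n); p=np.atleast_2d(P)@R.T+t
    return np.c_[c['fx']*p[:,0]/p[:,2]+c['cx'],c['fy']*p[:,1]/p[:,2]+c['cy']]
def crop(n,img,x0,y0,x1,y1,k,out):
    cv2.imwrite(out,cv2.resize(img[y0:y1,x0:x1],None,fx=k,fy=k,interpolation=cv2.INTER_CUBIC))
def yaw(): # tool y axis & x axis direction in world xy, deg
    from scipy.spatial.transform import Rotation as Ro
    q=manip.get_state()['ee_rot']; M=Ro.from_quat(q,scalar_first=True).as_matrix(); return M
E
python3 - <<'E'
from h import *
t=cv2.imread('pics/top0.png'); s=cv2.imread('pics/scene0.png')
crop('top',t,265,155,395,250,6,'pics/t0c.png'); crop('s',s,235,140,360,265,4.8,'pics/s0c.png')
for n in('top','scene'):
    c,R,tt=cal(n); print(n,-R.T@tt)
g=cv2.cvtColor(t,cv2.COLOR_BGR2GRAY)
def rect(mask,x0,y0,x1,y1,z,name):
    m=np.zeros_like(mask); m[y0:y1,x0:x1]=mask[y0:y1,x0:x1]
    cs,_=cv2.findContours(m,cv2.RETR_EXTERNAL,cv2.CHAIN_APPROX_NONE); c=max(cs,key=cv2.contourArea)
    P=ray('top',c[:,0,:],z)[:,:2]
    r=cv2.minAreaRect((P*1000).astype(np.float32)); print(name,r, cv2.minAreaRect(c))
rect(((g<45)*255).astype(np.uint8),130,170,230,310,.003,'mat')
hsv=cv2.cvtColor(t,cv2.COLOR_BGR2HSV)
rect(((hsv[...,1]>70)*255).astype(np.uint8),415,230,480,310,.016,'board')
rect(((hsv[...,1]>70)*255).astype(np.uint8),265,155,395,250,.032,'caddy')
E
```

```text
top [ 0.51019252 -0.01265254  1.09373271]
scene [ 0.94868548 -0.44993407  0.98821914]
mat ((509.018310546875, 294.75347900390625), (100.58773040771484, 228.69757080078125), 80.2341537475586) ((178.80923461914062, 242.74664306640625), (45.76286697387695, 105.26084899902344), 12.011479377746582)
board ((462.61041259765625, -290.72589111328125), (123.97547912597656, 63.00644302368164), 8.586397171020508) ((446.38433837890625, 268.74853515625), (58.009822845458984, 28.96689796447754), 81.25383758544922)
caddy ((596.474365234375, -37.660621643066406), (227.8306121826172, 148.24484252929688), 85.69696807861328) ((331.0111999511719, 204.5944061279297), (105.9395751953125, 68.35624694824219), 5.332159519195557)
```

View pics/t0c.png

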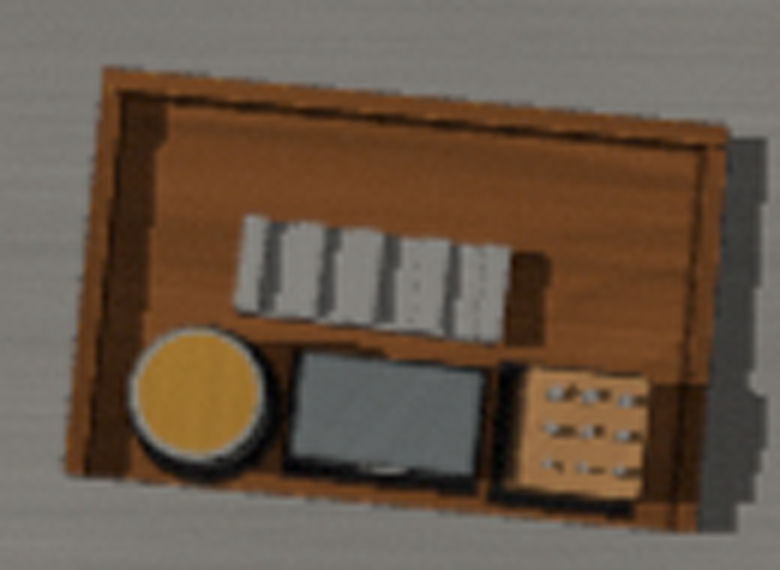

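View pics/s0c.png

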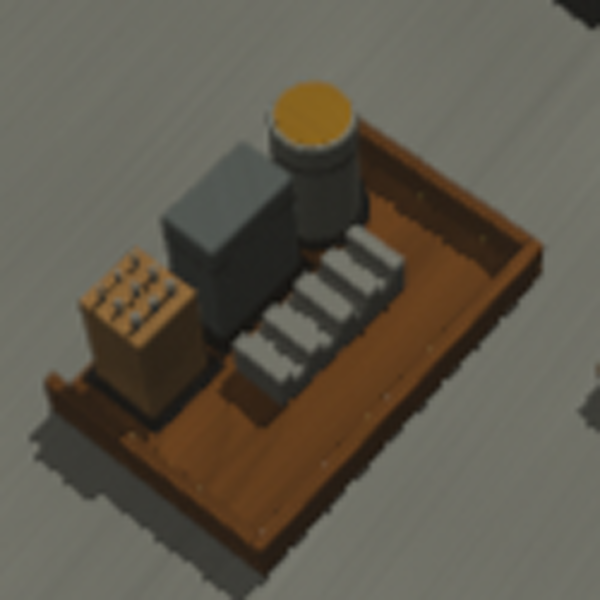

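```bash
python3 - <<'E'
from h import *
t=cv2.imread('pics/top0.png'); hsv=cv2.cvtColor(t,cv2.COLOR_BGR2HSV)
k=lambda a: np.array(a)/6+np.array([265,155])-.5+.5/6
C=np.array([.5965,-.0377]); a=np.radians(-4.3); X=np.array([np.cos(a),np.sin(a)]);Y=np.array([-X[1],X[0]])
for n,i in(('round',1),('oblong',0),('square',-1)): print(n,C-.044*X+.066*i*Y)
def rel(P,n):
    d=P-C; print(n,P.round(4),'caddy',(d@X).round(4),(d@Y).round(4))
m=((hsv[...,0]<28)&(hsv[...,0]>16)&(hsv[...,1]>110)).astype(np.uint8); m[:, :280]=0;m[:,316:]=0;m[:200]=0;m[240:]=0
c=max(cv2.findContours(m,0,1)[0],key=cv2.contourArea);P=ray('top',c[:,0],.098)[:,:2]
r=cv2.minEnclosingCircle((P*1000).astype(np.float32));print(r);rel(np.array(r[0])/1000,'tin')
s=((cv2.imread('pics/scene0.png')));h=cv2.cvtColor(s,cv2.COLOR_BGR2HSV)
m=((h[...,0]<28)&(h[...,0]>14)&(h[...,1]>150)&(h[...,2]>120)).astype(np.uint8);m[:150]=0;m[175:]=0;m[:,:285]=0;m[:,315:]=0
c=max(cv2.findContours(m,0,1)[0],key=cv2.contourArea);P=ray('scene',c[:,0],.098)[:,:2]
r=cv2.minEnclosingCircle((P*1000).astype(np.float32));print(r);rel(np.array(r[0])/1000,'tin scene')
def quad(n,px,z):
    P=ray('top',k(px),z)[:,:2]; rel(P.mean(0),n)
    r=cv2.minAreaRect((P*1000).astype(np.float32));print(r)
quad('box',[(302,352),(488,369),(478,474),(292,458)],.098)
quad('stand',[(525,370),(650,376),(640,500),(520,488)],.088)
quad('block',[(243,214),(511,245),(501,342),(233,309)],.036)
E
```

```text
round [0.55757245 0.03141328]
oblong [ 0.55262385 -0.03440094]
square [ 0.54767526 -0.10021515]
((558.2828979492188, 30.866472244262695), 19.625368118286133)
tin [0.5583 0.0309] caddy -0.0433 0.0655
((559.9861450195312, 32.367942810058594), 19.039331436157227)
tin scene [0.56   0.0324] caddy -0.0417 0.0671
box [ 0.5524 -0.034 ] caddy -0.0442 0.0003
((552.3270263671875, -34.093505859375), (63.020713806152344, 35.836124420166016), 85.8017349243164)
stand [ 0.5472 -0.1002] caddy -0.0445 -0.066
((547.5313720703125, -99.80879211425781), (42.56053161621094, 42.26332473754883), 85.87325286865234)
block [ 0.6036 -0.0281] caddy 0.0064 0.0101
((603.471923828125, -28.05028533935547), (97.25666809082031, 35.128517150878906), 84.4062728881836)
```

{"method": "servo_tool", "body": {
  "increments": [
    {"slide": [0,0,0],"spin": 8.5},
    {"slide": [0,0,0],"spin": 8.5},
    {"slide": [0,0,0],"spin": 8.5},
    {"slide": [0,0,0],"spin": 8.5},
    {"slide": [0,0,0],"spin": 8.5},
    {"slide": [0,0,0],"spin": 8.5},
    {"slide": [0,0,0],"spin": 8.5},
    {"slide": [0,0,0],"spin": 8.5}
  ],
  "hand": 1,
  "newtons": 40
}}

```text
clock: 0.9
position: [0.162, 0.5513, 0.1919]
ee_rot: [0.0, 0.674, 0.739, -0.001]
contact_force: [0.2, -0.1, -1.1]
width: 0.0854
```

```bash
cat > go.py <<'E'
# usage: go.py x y z yaw_of_tool_y_deg
import sys; from h import *
M=yaw(); s=manip.get_state(); p=s['position']
a=np.degrees(np.arctan2(M[1,1],M[0,1])); tgt=[float(v) for v in sys.argv[1:5]]
d=(a-tgt[3]+90)%180-90
print('t',round(s['clock'],2),'pos',p.round(4),'yaw',round(a,2),'tilt',M[2].round(3),'F',s['contact_force'].round(1),'w',round(s['width'],4),'q6',round(s['qpos'][5],2))
th=np.radians(a-d); Ty=np.array([np.cos(th),np.sin(th),0]);Tx=np.array([-Ty[1],Ty[0],0])
e=np.array(tgt[:3])-p
print('spin',round(d,2),'then mm: x %.1f y %.1f z %.1f'%(1000*e@Tx,1000*e@Ty,-1000*e[2]))
E
python3 go.py .558 .031 .16 -4.3
```

```text
t 0.9 pos [0.162  0.5513 0.1919] yaw 5.27 tilt [-0.001 -0.    -1.   ] F [ 0.2 -0.1 -1.1] w 0.0854 q6 1.07
spin 9.57 then mm: x -489.2 y 433.9 z 31.9
```

{"method": "servo_tool", "body": {
  "increments": [
    {"slide": [0,0,0],"spin": 4.8},
    {"slide": [0,0,0],"spin": 4.8},
    {"slide": [-0.04,0.036,0]},
    {"slide": [-0.04,0.036,0]},
    {"slide": [-0.04,0.036,0]},
    {"slide": [-0.04,0.036,0]},
    {"slide": [-0.04,0.036,0]},
    {"slide": [-0.04,0.036,0]}
  ]
}}

```text
$.increments[2]: bad value
```

{"method": "servo_tool", "body": {
  "increments": [
    {"slide": [-0.04,0.036,0]},
    {"slide": [-0.04,0.036,0]},
    {"slide": [-0.04,0.036,0]},
    {"slide": [-0.04,0.036,0]},
    {"slide": [-0.04,0.036,0]},
    {"slide": [-0.04,0.036,0]},
    {"slide": [0,0,0]},
    {"slide": [0,0,0]}
  ]
}}

```text
$.increments[0]: bad value
```

```bash
python3 go.py .558 .031 .053 -4.3
```

```text
t 0.9 pos [0.162  0.5513 0.1919] yaw 5.27 tilt [-0.001 -0.    -1.   ] F [ 0.2 -0.1 -1.1] w 0.0854 q6 1.07
spin 9.57 then mm: x -489.2 y 433.9 z 138.9
```

{"method": "servo_tool", "body": {
  "increments": [
    {"slide": [0,0,0],"spin": 4.8},
    {"slide": [0,0,0],"spin": 4.8},
    {"slide": [-0.03,0.026,0],"spin": 0},
    {"slide": [-0.03,0.026,0],"spin": 0},
    {"slide": [-0.03,0.026,0],"spin": 0},
    {"slide": [-0.03,0.026,0],"spin": 0},
    {"slide": [-0.03,0.026,0],"spin": 0},
    {"slide": [-0.03,0.026,0],"spin": 0}
  ]
}}

```text
clock: 1.7
position: [0.3057, 0.3598, 0.1921]
ee_rot: [0.0, 0.731, 0.682, -0.0]
contact_force: [0.9, 0.7, -1.1]
width: 0.0856
```

{"method": "servo_tool", "body": {
  "increments": [
    {"slide": [-0.03,0.026,0],"spin": 0},
    {"slide": [-0.03,0.026,0],"spin": 0},
    {"slide": [-0.03,0.026,0],"spin": 0},
    {"slide": [-0.03,0.026,0],"spin": 0},
    {"slide": [-0.03,0.026,0],"spin": 0},
    {"slide": [-0.03,0.026,0],"spin": 0},
    {"slide": [-0.03,0.026,0],"spin": 0},
    {"slide": [0,0,0],"spin": 0}
  ]
}}

```text
clock: 2.5
position: [0.4752, 0.1355, 0.1919]
ee_rot: [0.001, 0.733, 0.68, -0.0]
contact_force: [-0.5, 0.1, -0.1]
width: 0.0856
```

```bash
python3 go.py .558 .031 .053 -4.3
```

```text
t 2.5 pos [0.4752 0.1355 0.1919] yaw -4.25 tilt [-0.002  0.001 -1.   ] F [-0.5  0.1 -0.1] w 0.0856 q6 0.21
spin 0.05 then mm: x -98.0 y 90.4 z 138.9
```

{"method": "servo_tool", "body": {
  "increments": [
    {"slide": [-0.0245,0.0226,0],"spin": 0},
    {"slide": [-0.0245,0.0226,0],"spin": 0},
    {"slide": [-0.0245,0.0226,0],"spin": 0},
    {"slide": [-0.0245,0.0226,0],"spin": 0},
    {"slide": [0,0,0.02],"spin": 0},
    {"slide": [0,0,0.02],"spin": 0},
    {"slide": [0,0,0],"spin": 0},
    {"slide": [0,0,0],"spin": 0}
  ]
}}

```text
clock: 3.3
position: [0.5552, 0.0357, 0.1522]
ee_rot: [-0.001, 0.731, 0.682, -0.0]
contact_force: [-0.8, 0.2, -0.4]
width: 0.0854
```

```bash
python3 go.py .5585 .0312 .053 -4.3; python3 - <<'E'
from h import *
cv2.imwrite('pics/top1.png',eyes.get_image('top')); s=eyes.get_image('scene'); crop('s',s,200,60,380,240,3.3,'pics/s1c.png')
E
```

```text
t 3.3 pos [0.5552 0.0357 0.1522] yaw -3.95 tilt [ 0.    -0.001 -1.   ] F [-0.8  0.2 -0.4] w 0.0854 q6 0.01
spin 0.35 then mm: x -4.3 y 3.6 z 99.2
```

View pics/s1c.png

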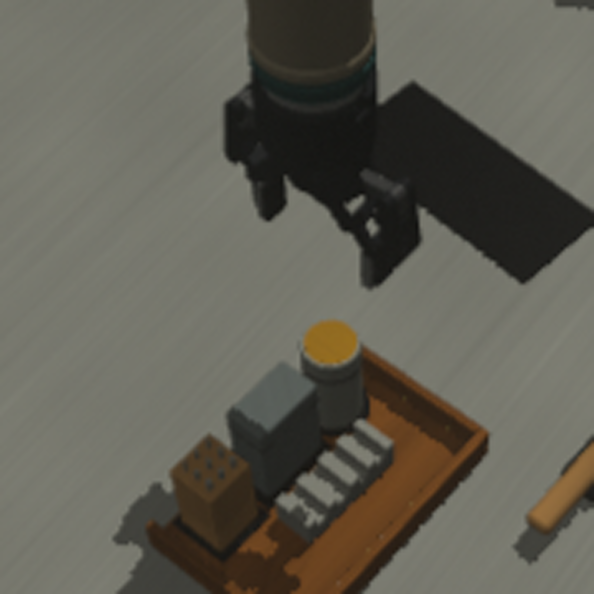

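The scene crop shows the open gripper above the caddy with its fingers either side of the tin's brass disc (330,343) along the caddy's depth. Everything else is undisturbed.

{"method": "servo_tool", "body": {
  "increments": [
    {"slide": [-0.0043,0.0036,0.02],"spin": 0.3},
    {"slide": [0,0,0.02],"spin": 0},
    {"slide": [0,0,0.02],"spin": 0},
    {"slide": [0,0,0.02],"spin": 0},
    {"slide": [0,0,0.019],"spin": 0},
    {"slide": [0,0,0],"spin": 0},
    {"slide": [0,0,0],"spin": 0}
  ]
}}

```text
clock: 4.1
position: [0.5597, 0.0309, 0.0544]
ee_rot: [0.001, 0.733, 0.68, 0.001]
contact_force: [0.0, 0.4, 0.2]
width: 0.0854
```

```bash
python3 go.py .5585 .0312 .053 -4.3
```

```text
t 4.1 pos [0.5597 0.0309 0.0544] yaw -4.25 tilt [ 0.     0.001 -1.   ] F [0.  0.4 0.2] w 0.0854 q6 0.01
spin 0.05 then mm: x 0.2 y -1.2 z 1.4
```

{"method": "servo_tool", "body": {
  "increments": [
    {"slide": [0,0,0],"spin": 0},
    {"slide": [0,0,0],"spin": 0},
    {"slide": [0,0,0],"spin": 0},
    {"slide": [0,0,0],"spin": 0},
    {"slide": [0,0,0],"spin": 0},
    {"slide": [0,0,0],"spin": 0},
    {"slide": [0,0,0],"spin": 0}
  ],
  "hand": 0,
  "newtons": 30
}}

```text
clock: 4.8
position: [0.5599, 0.0306, 0.0547]
ee_rot: [0.001, 0.733, 0.68, 0.001]
contact_force: [0.6, 0.6, 5.7]
width: 0.0436
```

{"method": "servo_tool", "body": {
  "increments": [
    {"slide": [0,0,-0.015],"spin": 0},
    {"slide": [0,0,-0.015],"spin": 0},
    {"slide": [0,0,-0.015],"spin": 0},
    {"slide": [0,0,-0.015],"spin": 0},
    {"slide": [0,0,0],"spin": 0}
  ]
}}

```text
clock: 5.3
position: [0.5603, 0.0306, 0.1151]
ee_rot: [0.001, 0.733, 0.68, 0.001]
contact_force: [0.7, -0.3, -1.8]
width: 0.0429
```

```bash
python3 go.py .586 .2815 .053 -4.3
```

```text
t 5.3 pos [0.5603 0.0306 0.1151] yaw -4.28 tilt [ 0.     0.004 -1.   ] F [ 0.7 -0.3 -1.8] w 0.0429 q6 0.01
spin 0.02 then mm: x 252.2 y 6.8 z 62.1
```

{"method": "servo_tool", "body": {
  "increments": [
    {"slide": [0.021,0.0006,0],"spin": 0},
    {"slide": [0.021,0.0006,0],"spin": 0},
    {"slide": [0.021,0.0006,0],"spin": 0},
    {"slide": [0.021,0.0006,0],"spin": 0},
    {"slide": [0.021,0.0006,0],"spin": 0},
    {"slide": [0.021,0.0006,0],"spin": 0},
    {"slide": [0.021,0.0006,0],"spin": 0},
    {"slide": [0.021,0.0006,0],"spin": 0}
  ]
}}

```text
clock: 6.1
position: [0.5755, 0.1985, 0.112]
ee_rot: [-0.001, 0.733, 0.68, -0.001]
contact_force: [-0.1, 0.3, -1.2]
width: 0.0434
```

{"method": "servo_tool", "body": {
  "increments": [
    {"slide": [0.021,0.0006,0],"spin": 0},
    {"slide": [0.021,0.0006,0],"spin": 0},
    {"slide": [0.021,0.0006,0],"spin": 0},
    {"slide": [0.021,0.0006,0],"spin": 0},
    {"slide": [0,0,0.015],"spin": 0},
    {"slide": [0,0,0.015],"spin": 0},
    {"slide": [0,0,0.015],"spin": 0},
    {"slide": [0,0,0],"spin": 0}
  ]
}}

```text
clock: 6.9
position: [0.5826, 0.2809, 0.0652]
ee_rot: [-0.001, 0.733, 0.68, -0.003]
contact_force: [-0.8, 0.2, -1.1]
width: 0.0434
```

```bash
python3 go.py .586 .2815 .048 -4.3
```

```text
t 6.9 pos [0.5826 0.2809 0.0652] yaw -4.26 tilt [-0.003 -0.006 -1.   ] F [-0.8  0.2 -1.1] w 0.0434 q6 0.42
spin 0.04 then mm: x 0.8 y 3.4 z 17.2
```

{"method": "servo_tool", "body": {
  "increments": [
    {"slide": [0,0.002,0.007],"spin": 0},
    {"slide": [0,0,0.006],"spin": 0},
    {"slide": [0,0,0.003],"spin": 0},
    {"slide": [0,0,0],"spin": 0},
    {"slide": [0,0,0],"spin": 0}
  ]
}}

```text
clock: 7.4
position: [0.5871, 0.2813, 0.0527]
ee_rot: [0.0, 0.733, 0.68, 0.0]
contact_force: [0.8, 0.4, -2.5]
width: 0.043
```

```bash
python3 go.py .586 .2815 .048 -4.3
```

```text
t 7.4 pos [0.5871 0.2813 0.0527] yaw -4.28 tilt [ 0.  0. -1.] F [ 0.8  0.4 -2.5] w 0.043 q6 0.41
spin 0.02 then mm: x 0.1 y -1.1 z 4.7
```

{"method": "servo_tool", "body": {
  "increments": [
    {"slide": [0,0,0.002],"spin": 0},
    {"slide": [0,0,0.002],"spin": 0},
    {"slide": [0,0,0.001],"spin": 0},
    {"slide": [0,0,0],"spin": 0},
    {"slide": [0,0,0],"spin": 0}
  ]
}}

```text
clock: 7.9
position: [0.5871, 0.2813, 0.0479]
ee_rot: [0.0, 0.733, 0.68, 0.0]
contact_force: [0.2, 0.5, 0.9]
width: 0.0434
```

```bash
python3 go.py .586 .2815 .048 -4.3
```

```text
t 7.9 pos [0.5871 0.2813 0.0479] yaw -4.27 tilt [ 0.     0.001 -1.   ] F [0.2 0.5 0.9] w 0.0434 q6 0.41
spin 0.03 then mm: x 0.1 y -1.1 z -0.1
```

{"method": "servo_tool", "body": {
  "increments": [
    {"slide": [0,0,0],"spin": 0},
    {"slide": [0,0,0],"spin": 0},
    {"slide": [0,0,0],"spin": 0},
    {"slide": [0,0,0],"spin": 0},
    {"slide": [0,0,-0.02],"spin": 0},
    {"slide": [0,0,-0.03],"spin": 0},
    {"slide": [0,0,-0.03],"spin": 0},
    {"slide": [0,0,0],"spin": 0}
  ],
  "hand": 0.85
}}

```text
clock: 8.7
position: [0.5901, 0.2825, 0.1324]
ee_rot: [0.002, 0.733, 0.68, 0.004]
contact_force: [-0.2, 0.6, 0.5]
width: 0.0726
```

```bash
python3 go.py .5524 -.034 .054 -4.3; python3 - <<'E'
from h import *
crop('s',eyes.get_image('scene'),200,60,400,260,3,'pics/s2c.png')
E
```

```text
t 8.7 pos [0.5901 0.2825 0.1324] yaw -4.27 tilt [ 0.004  0.009 -1.   ] F [-0.2  0.6  0.5] w 0.0726 q6 0.41
spin 0.03 then mm: x -318.4 y -13.8 z 78.4
```

View pics/s2c.png

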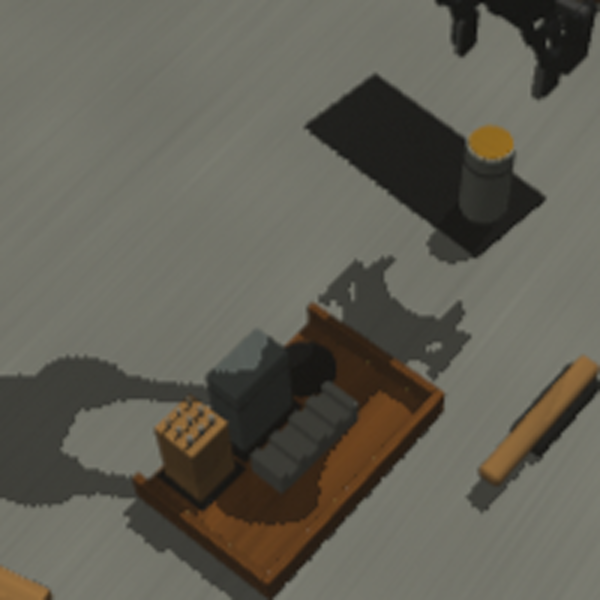

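The tin now stands upright on the mat near the far end, with its disc at (490,142) in the crop. Next is the blade box.

{"method": "servo_tool", "body": {
  "increments": [
    {"slide": [-0.03,-0.001,0],"spin": 0},
    {"slide": [-0.03,-0.001,0],"spin": 0},
    {"slide": [-0.03,-0.001,0],"spin": 0},
    {"slide": [-0.03,-0.001,0],"spin": 0},
    {"slide": [-0.03,-0.001,0],"spin": 0},
    {"slide": [-0.03,-0.001,0],"spin": 0},
    {"slide": [-0.03,-0.001,0],"spin": 0},
    {"slide": [-0.03,-0.001,0],"spin": 0}
  ]
}}

```text
clock: 9.55
position: [0.5597, 0.0414, 0.126]
ee_rot: [-0.001, 0.733, 0.68, -0.001]
contact_force: [0.6, 0.6, 0.1]
width: 0.0724
```

{"method": "servo_tool", "body": {
  "increments": [
    {"slide": [-0.03,-0.001,0],"spin": 0},
    {"slide": [-0.03,-0.001,0],"spin": 0},
    {"slide": [-0.018,-0.001,0],"spin": 0},
    {"slide": [0,0,0],"spin": 0},
    {"slide": [0,0,0],"spin": 0}
  ]
}}

```text
clock: 10.05
position: [0.5515, -0.0348, 0.1264]
ee_rot: [-0.001, 0.733, 0.68, -0.0]
contact_force: [0.1, -0.8, -0.5]
width: 0.0727
```

```bash
python3 go.py .5525 -.034 .054 -4.3
```

```text
t 10.05 pos [ 0.5515 -0.0348  0.1264] yaw -4.34 tilt [ 0.001 -0.002 -1.   ] F [ 0.1 -0.8 -0.5] w 0.0727 q6 -0.11
spin -0.04 then mm: x 0.9 y 0.9 z 72.4
```

{"method": "servo_tool", "body": {
  "increments": [
    {"slide": [0.0009,0.0009,0.018],"spin": 0},
    {"slide": [0,0,0.018],"spin": 0},
    {"slide": [0,0,0.018],"spin": 0},
    {"slide": [0,0,0.018],"spin": 0},
    {"slide": [0,0,0],"spin": 0},
    {"slide": [0,0,0],"spin": 0},
    {"slide": [0,0,0],"spin": 0}
  ]
}}

```text
clock: 10.75
position: [0.5541, -0.0338, 0.0562]
ee_rot: [0.001, 0.733, 0.681, 0.001]
contact_force: [0.6, -0.0, -0.1]
width: 0.0726
```

{"method": "servo_tool", "body": {
  "increments": [
    {"slide": [0,0,0],"spin": 0},
    {"slide": [0,0,0],"spin": 0},
    {"slide": [0,0,0],"spin": 0},
    {"slide": [0,0,0],"spin": 0},
    {"slide": [0,0,0],"spin": 0},
    {"slide": [0,0,0],"spin": 0},
    {"slide": [0,0,0],"spin": 0}
  ],
  "hand": 0
}}

```text
clock: 11.45
position: [0.554, -0.0343, 0.0562]
ee_rot: [0.001, 0.733, 0.68, 0.001]
contact_force: [0.3, 0.5, 6.0]
width: 0.0344
```

```bash
python3 go.py .5525 -.034 .054 -4.3
```

```text
t 11.45 pos [ 0.554  -0.0343  0.0562] yaw -4.29 tilt [ 0.     0.002 -1.   ] F [0.3 0.5 6. ] w 0.0344 q6 -0.11
spin 0.01 then mm: x 0.2 y -1.5 z 2.2
```

{"method": "servo_tool", "body": {
  "increments": [
    {"slide": [0,0,-0.015],"spin": 0},
    {"slide": [0,0,-0.015],"spin": 0},
    {"slide": [0,0,-0.015],"spin": 0},
    {"slide": [0,0,-0.015],"spin": 0},
    {"slide": [0,0,0],"spin": 0},
    {"slide": [0,0,0],"spin": 0}
  ]
}}

```text
clock: 12.05
position: [0.5526, -0.0341, 0.1146]
ee_rot: [-0.001, 0.733, 0.68, -0.0]
contact_force: [-0.6, 0.4, -2.6]
width: 0.0343
```

```bash
python3 go.py .509 .2948 .053 -4.3
```

```text
t 12.05 pos [ 0.5526 -0.0341  0.1146] yaw -4.28 tilt [ 0.    -0.001 -1.   ] F [-0.6  0.4 -2.6] w 0.0343 q6 -0.11
spin 0.02 then mm: x 324.8 y -68.1 z 61.6
```

{"method": "servo_tool", "body": {
  "increments": [
    {"slide": [0.025,-0.014,0],"spin": 0},
    {"slide": [0.025,-0.014,0],"spin": 0},
    {"slide": [0.025,-0.014,0],"spin": 0},
    {"slide": [0.025,-0.014,0],"spin": 0},
    {"slide": [0.025,-0.012,0],"spin": 0},
    {"slide": [0.025,0,0],"spin": 0},
    {"slide": [0.025,0,0],"spin": 0},
    {"slide": [0.025,0,0],"spin": 0}
  ]
}}

```text
clock: 12.85
position: [0.499, 0.171, 0.1139]
ee_rot: [-0.001, 0.733, 0.68, -0.001]
contact_force: [0.5, -0.1, -2.2]
width: 0.034
```

{"method": "servo_tool", "body": {
  "increments": [
    {"slide": [0.025,0,0],"spin": 0},
    {"slide": [0.025,0,0],"spin": 0},
    {"slide": [0.025,0,0],"spin": 0},
    {"slide": [0.025,0,0],"spin": 0},
    {"slide": [0.025,0,0],"spin": 0},
    {"slide": [0,0,0],"spin": 0},
    {"slide": [0,0,0],"spin": 0}
  ]
}}

```text
clock: 13.55
position: [0.5085, 0.2947, 0.1137]
ee_rot: [-0.0, 0.733, 0.681, -0.002]
contact_force: [0.3, -0.3, -2.4]
width: 0.0337
```

```bash
python3 go.py .509 .2948 .0492 -4.3
```

```text
t 13.55 pos [0.5085 0.2947 0.1137] yaw -4.2 tilt [-0.002 -0.003 -1.   ] F [ 0.3 -0.3 -2.4] w 0.0337 q6 0.48
spin 0.1 then mm: x 0.1 y 0.5 z 64.5
```

{"method": "servo_tool", "body": {
  "increments": [
    {"slide": [0,0,0.015],"spin": 0},
    {"slide": [0,0,0.015],"spin": 0},
    {"slide": [0,0,0.015],"spin": 0},
    {"slide": [0,0,0.011],"spin": 0},
    {"slide": [0,0,0.004],"spin": 0},
    {"slide": [0,0,0],"spin": 0},
    {"slide": [0,0,0],"spin": 0}
  ]
}}

```text
clock: 14.25
position: [0.5101, 0.2949, 0.0559]
ee_rot: [0.0, 0.733, 0.68, 0.0]
contact_force: [0.1, 0.8, -1.6]
width: 0.0341
```

```bash
python3 go.py .509 .2948 .0492 -4.3
```

```text
t 14.25 pos [0.5101 0.2949 0.0559] yaw -4.29 tilt [ 0.     0.001 -1.   ] F [ 0.1  0.8 -1.6] w 0.0341 q6 0.48
spin 0.01 then mm: x -0.2 y -1.1 z 6.7
```

{"method": "servo_tool", "body": {
  "increments": [
    {"slide": [0,0,0.003],"spin": 0},
    {"slide": [0,0,0.002],"spin": 0},
    {"slide": [0,0,0.0018],"spin": 0},
    {"slide": [0,0,0],"spin": 0},
    {"slide": [0,0,0],"spin": 0}
  ]
}}

```text
clock: 14.75
position: [0.5101, 0.295, 0.0493]
ee_rot: [0.0, 0.733, 0.68, 0.001]
contact_force: [0.1, -1.9, 3.1]
width: 0.0341
```

```bash
python3 go.py .509 .2948 .0492 -4.3
```

```text
t 14.75 pos [0.5101 0.295  0.0493] yaw -4.27 tilt [ 0.     0.001 -1.   ] F [ 0.1 -1.9  3.1] w 0.0341 q6 0.48
spin 0.03 then mm: x -0.3 y -1.1 z 0.1
```

{"method": "servo_tool", "body": {
  "increments": [
    {"slide": [0,0,0],"spin": 0},
    {"slide": [0,0,0],"spin": 0},
    {"slide": [0,0,0],"spin": 0},
    {"slide": [0,0,0],"spin": 0},
    {"slide": [0,0,-0.02],"spin": 0},
    {"slide": [0,0,-0.03],"spin": 0},
    {"slide": [0,0,-0.03],"spin": 0},
    {"slide": [0,0,0],"spin": 0}
  ],
  "hand": 0.65
}}

```text
clock: 15.55
position: [0.5127, 0.2964, 0.1331]
ee_rot: [0.001, 0.733, 0.68, 0.004]
contact_force: [0.2, 0.2, 0.2]
width: 0.0557
```

{"method": "servo_tool", "body": {
  "increments": [
    {"slide": [-0.03,0.003,0],"spin": 0},
    {"slide": [-0.03,0.003,0],"spin": 0},
    {"slide": [-0.03,0.003,0],"spin": 0},
    {"slide": [-0.03,0.003,0],"spin": 0},
    {"slide": [-0.03,0.003,0],"spin": 0},
    {"slide": [-0.03,0.003,0],"spin": 0},
    {"slide": [-0.03,0.003,0],"spin": 0},
    {"slide": [-0.03,0.003,0],"spin": 0}
  ],
  "hand": 0.85
}}

```text
clock: 16.35
position: [0.5151, 0.0527, 0.1278]
ee_rot: [-0.0, 0.733, 0.68, -0.0]
contact_force: [0.0, -0.8, 0.1]
width: 0.0728
```

```bash
python3 go.py .5475 -.1 .054 -4.3
```

```text
t 16.35 pos [0.5151 0.0527 0.1278] yaw -4.27 tilt [ 0.    -0.001 -1.   ] F [ 0.  -0.8  0.1] w 0.0728 q6 0.04
spin 0.03 then mm: x -149.8 y 43.8 z 73.8
```

{"method": "servo_tool", "body": {
  "increments": [
    {"slide": [-0.025,0.0073,0],"spin": 0},
    {"slide": [-0.025,0.0073,0],"spin": 0},
    {"slide": [-0.025,0.0073,0],"spin": 0},
    {"slide": [-0.025,0.0073,0],"spin": 0},
    {"slide": [-0.025,0.0073,0],"spin": 0},
    {"slide": [-0.025,0.0073,0],"spin": 0},
    {"slide": [0,0,0],"spin": 0},
    {"slide": [0,0,0],"spin": 0}
  ]
}}

```text
clock: 17.15
position: [0.5476, -0.0989, 0.1278]
ee_rot: [-0.001, 0.733, 0.68, -0.0]
contact_force: [-0.6, 0.2, -0.1]
width: 0.0727
```

```bash
python3 go.py .5475 -.1 .054 -4.3;  python3 - <<'E'
from h import *
crop('s',eyes.get_image('scene'),200,60,400,260,3,'pics/s3c.png')
E
```

```text
t 17.15 pos [ 0.5476 -0.0989  0.1278] yaw -4.35 tilt [ 0.001 -0.002 -1.   ] F [-0.6  0.2 -0.1] w 0.0727 q6 -0.23
spin -0.05 then mm: x -1.1 y 0.0 z 73.8
```

View pics/s3c.png

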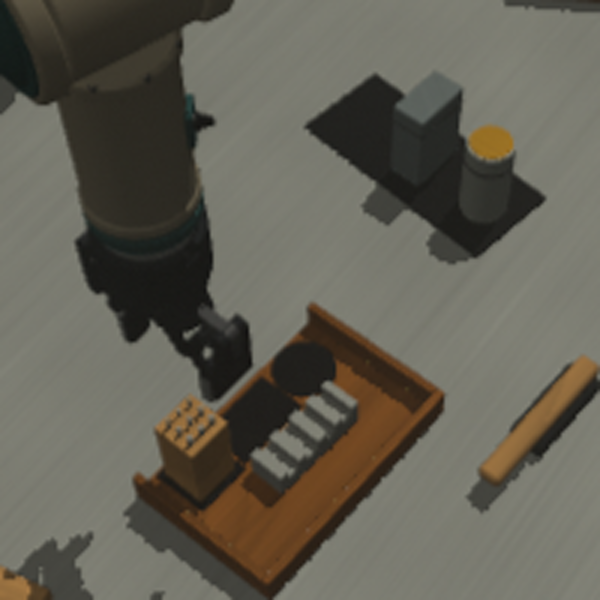

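The tin and box both stand on the mat at (490,142) and (428,100). The round pad (303,366) and oblong pad (262,415) are now visible, and the gripper is over the stand.

{"method": "servo_tool", "body": {
  "increments": [
    {"slide": [-0.0011,0,0.019],"spin": 0},
    {"slide": [0,0,0.019],"spin": 0},
    {"slide": [0,0,0.019],"spin": 0},
    {"slide": [0,0,0.019],"spin": 0},
    {"slide": [0,0,0],"spin": 0},
    {"slide": [0,0,0],"spin": 0},
    {"slide": [0,0,0],"spin": 0}
  ]
}}

```text
clock: 17.9
position: [0.5489, -0.0998, 0.0536]
ee_rot: [0.001, 0.733, 0.681, 0.001]
contact_force: [-0.6, 0.2, 0.4]
width: 0.0727
```

{"method": "servo_tool", "body": {
  "increments": [
    {"slide": [0,0,0],"spin": 0},
    {"slide": [0,0,0],"spin": 0},
    {"slide": [0,0,0],"spin": 0},
    {"slide": [0,0,0],"spin": 0},
    {"slide": [0,0,0],"spin": 0},
    {"slide": [0,0,0],"spin": 0},
    {"slide": [0,0,0],"spin": 0}
  ],
  "hand": 0
}}

```text
clock: 18.6
position: [0.5487, -0.1003, 0.0532]
ee_rot: [0.001, 0.733, 0.68, 0.0]
contact_force: [0.5, 0.9, 5.7]
width: 0.0268
```

```bash
python3 go.py .5475 -.1 .054 -4.3
```

```text
t 18.6 pos [ 0.5487 -0.1003  0.0532] yaw -4.28 tilt [-0.     0.001 -1.   ] F [0.5 0.9 5.7] w 0.0268 q6 -0.23
spin 0.02 then mm: x 0.2 y -1.2 z -0.8
```

{"method": "servo_tool", "body": {
  "increments": [
    {"slide": [0,0,-0.015],"spin": 0},
    {"slide": [0,0,-0.015],"spin": 0},
    {"slide": [0,0,-0.015],"spin": 0},
    {"slide": [0,0,-0.015],"spin": 0},
    {"slide": [0,0,0],"spin": 0},
    {"slide": [0,0,0],"spin": 0}
  ]
}}

```text
clock: 19.2
position: [0.5475, -0.1, 0.1118]
ee_rot: [-0.001, 0.733, 0.68, -0.0]
contact_force: [0.1, 0.3, -1.7]
width: 0.0268
```

```bash
python3 go.py .432 .308 .0475 -4.3
```

```text
t 19.2 pos [ 0.5475 -0.1     0.1118] yaw -4.28 tilt [ 0.    -0.001 -1.   ] F [ 0.1  0.3 -1.7] w 0.0268 q6 -0.23
spin 0.02 then mm: x 398.2 y -145.7 z 64.3
```

```bash
python3 - <<'E'
from h import *
crop('s',eyes.get_image('scene'),210,110,310,230,5,'pics/s4c.png')
crop('s',eyes.get_image('top'),300,130,420,250,5,'pics/t4c.png')
E
```

```text
(no output)
```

View pics/s4c.png

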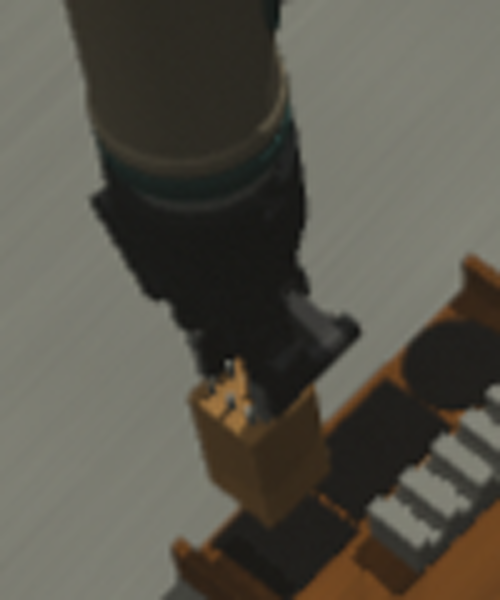

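View pics/t4c.png

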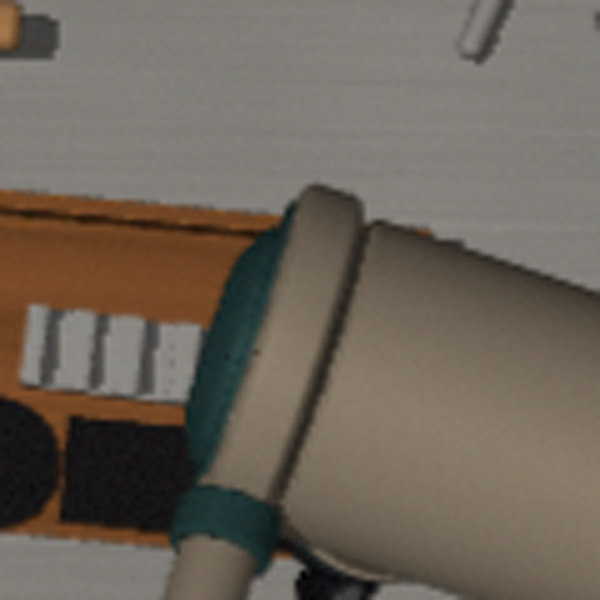

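```bash
python3 - <<'E'
from h import *
im=eyes.get_image('scene').copy()
p=manip.get_state()['position']
pts=[p,p+[0,0,.0187],p+[0,0,.054+.0187]]
for q in proj('scene',pts): 
    print(q); 
    cv2.circle(im,tuple(int(round(v)) for v in q),1,(0,0,255),-1)
crop('s',im,210,110,310,230,5,'pics/s5c.png')
E
```

```text
[261.14926478 195.76039748]
[260.28082055 191.58050505]
[257.60911493 178.72136949]
```

View pics/s5c.png

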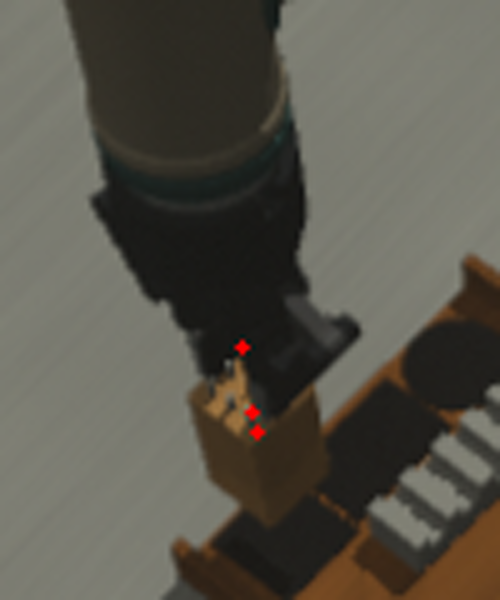

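```bash
python3 - <<'E'
from h import *
p=np.array([.5552,.0357,.1522]); X=np.array([np.cos(-.075),np.sin(-.075),0])
for dz in(0,.013,.03,.05):
  print(dz,proj('scene',[p+[0,0,dz]-X*.0427,p+[0,0,dz],p+[0,0,dz]+X*.0427]).round(0).tolist())
print(manip.get_state()['clock'],manip.get_state()['width'])
s=eyes.get_image('scene')
crop('s',cv2.convertScaleAbs(s,alpha=2.2,beta=20),235,165,290,220,10,'pics/s6c.png')
E
```

```text
0 [[285.0, 139.0], [298.0, 148.0], [312.0, 158.0]]
0.013 [[284.0, 136.0], [298.0, 145.0], [312.0, 154.0]]
0.03 [[284.0, 131.0], [298.0, 140.0], [312.0, 150.0]]
0.05 [[283.0, 125.0], [298.0, 135.0], [312.0, 145.0]]
19.35 0.027042592992965155
```

View pics/s6c.png

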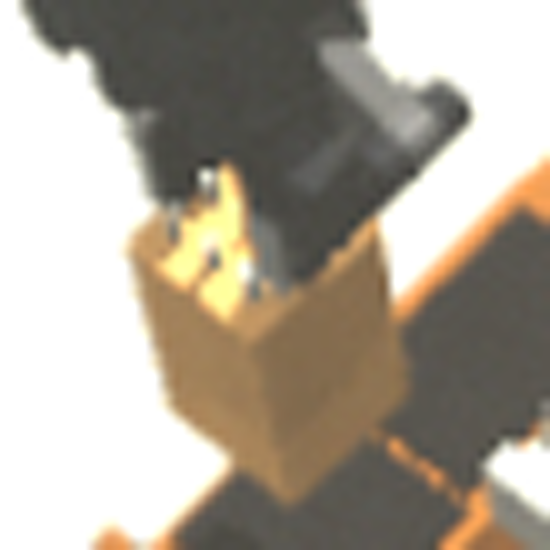

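Looking closely at the fingers: they hold the drill stand by its shanks, so the real finger ends sit roughly 35 mm above the reported TCP. I'll set the stand back on its pad and grip it lower.

{"method": "servo_tool", "body": {
  "increments": [
    {"slide": [0,0,0.015],"spin": 0},
    {"slide": [0,0,0.015],"spin": 0},
    {"slide": [0,0,0.015],"spin": 0},
    {"slide": [0,0,0.009],"spin": 0},
    {"slide": [0,0,0.004],"spin": 0},
    {"slide": [0,0,0],"spin": 0},
    {"slide": [0,0,0],"spin": 0}
  ]
}}

```text
clock: 20.1
position: [0.5485, -0.1002, 0.055]
ee_rot: [0.0, 0.733, 0.68, 0.0]
contact_force: [-0.3, 0.4, -1.5]
width: 0.0272
```

```bash
python3 go.py .5475 -.1 .053 -4.3
```

```text
t 20.1 pos [ 0.5485 -0.1002  0.055 ] yaw -4.27 tilt [-0.     0.001 -1.   ] F [-0.3  0.4 -1.5] w 0.0272 q6 -0.23
spin 0.03 then mm: x 0.2 y -1.0 z 2.0
```

{"method": "servo_tool", "body": {
  "increments": [
    {"slide": [0,0,0.001],"spin": 0},
    {"slide": [0,0,0.001],"spin": 0},
    {"slide": [0,0,0],"spin": 0},
    {"slide": [0,0,0],"spin": 0}
  ]
}}

```text
clock: 20.5
position: [0.5486, -0.1003, 0.0533]
ee_rot: [0.001, 0.733, 0.68, 0.0]
contact_force: [0.0, -1.2, 3.3]
width: 0.027
```

{"method": "servo_tool", "body": {
  "increments": [
    {"slide": [0,0,0],"spin": 0},
    {"slide": [0,0,0],"spin": 0},
    {"slide": [0,0,0],"spin": 0},
    {"slide": [0,0,0],"spin": 0},
    {"slide": [0,0,0],"spin": 0}
  ],
  "hand": 1
}}

```text
clock: 21.0
position: [0.548, -0.1001, 0.0525]
ee_rot: [-0.0, 0.733, 0.68, -0.0]
contact_force: [-0.4, -0.6, 0.0]
width: 0.0852
```

```bash
python3 go.py .5475 -.1 .053 -4.3; python3 - <<'E'
from h import *
X=np.array([np.cos(-.075),np.sin(-.075),0])
s=eyes.get_image('scene'); p=manip.get_state()['position']
im=cv2.convertScaleAbs(s,alpha=1.8,beta=20)
for dz in(0,.013,.03,.05):
  print(dz,proj('scene',[p+[0,0,dz]-X*.0427,p+[0,0,dz],p+[0,0,dz]+X*.0427]).round(0).tolist())
crop('s',im,220,140,300,240,6,'pics/s7c.png')
E
```

```text
t 21.0 pos [ 0.548  -0.1001  0.0525] yaw -4.27 tilt [ 0. -0. -1.] F [-0.4 -0.6  0. ] w 0.0852 q6 -0.23
spin 0.03 then mm: x 0.0 y -0.5 z -0.5
0 [[251.0, 199.0], [264.0, 208.0], [277.0, 218.0]]
0.013 [[251.0, 196.0], [263.0, 206.0], [277.0, 216.0]]
0.03 [[250.0, 192.0], [263.0, 202.0], [276.0, 212.0]]
0.05 [[249.0, 188.0], [262.0, 198.0], [275.0, 208.0]]
```

View pics/s7c.png

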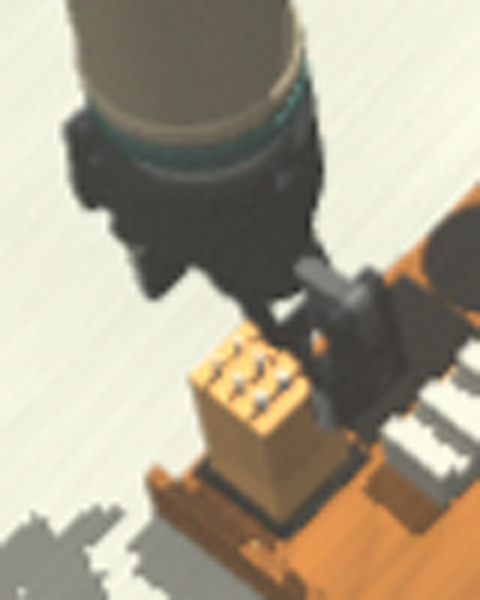

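{"method": "servo_tool", "body": {
  "increments": [
    {"slide": [0,0,0.01],"spin": 0},
    {"slide": [0,0,0.01],"spin": 0},
    {"slide": [0,0,0.008],"spin": 0},
    {"slide": [0,0,0],"spin": 0},
    {"slide": [0,0,0],"spin": 0}
  ]
}}

```text
clock: 21.55
position: [0.5478, -0.1, 0.024]
ee_rot: [-0.001, 0.733, 0.68, -0.0]
contact_force: [-0.1, 0.7, -0.5]
width: 0.0857
```

```bash
python3 go.py .5475 -.1 .023 -4.3; python3 - <<'E'
from h import *
s=eyes.get_image('scene'); 
im=cv2.convertScaleAbs(s,alpha=1.8,beta=20)
crop('s',im,220,140,300,240,6,'pics/s8c.png')
E
```

```text
t 21.55 pos [ 0.5478 -0.1     0.024 ] yaw -4.27 tilt [ 0.    -0.001 -1.   ] F [-0.1  0.7 -0.5] w 0.0857 q6 -0.23
spin 0.03 then mm: x -0.0 y -0.3 z 1.0
```

View pics/s8c.png

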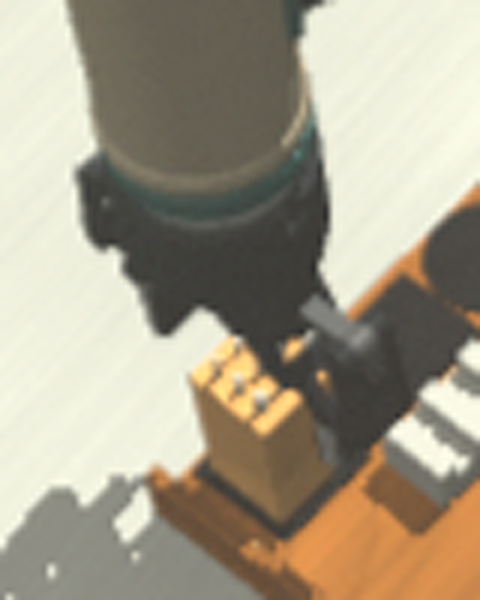

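The right fingertip is now at (335,460) in the crop, beside the stand's far face, well below its top and clear of the block. I'll close there.

{"method": "servo_tool", "body": {
  "increments": [
    {"slide": [0,0,0],"spin": 0},
    {"slide": [0,0,0],"spin": 0},
    {"slide": [0,0,0],"spin": 0},
    {"slide": [0,0,0],"spin": 0},
    {"slide": [0,0,0],"spin": 0},
    {"slide": [0,0,0],"spin": 0}
  ],
  "hand": 0
}}

```text
clock: 22.2
position: [0.5486, -0.1002, 0.0251]
ee_rot: [0.001, 0.733, 0.68, 0.0]
contact_force: [1.7, 0.5, 3.6]
width: 0.0416
```

{"method": "servo_tool", "body": {
  "increments": [
    {"slide": [0,0,-0.015],"spin": 0},
    {"slide": [0,0,-0.015],"spin": 0},
    {"slide": [0,0,-0.015],"spin": 0},
    {"slide": [0,0,-0.015],"spin": 0},
    {"slide": [0,0,0],"spin": 0},
    {"slide": [0,0,0],"spin": 0}
  ]
}}

```text
clock: 22.8
position: [0.5475, -0.0999, 0.084]
ee_rot: [-0.0, 0.733, 0.68, -0.0]
contact_force: [-0.4, 0.7, -2.2]
width: 0.0415
```

```bash
python3 go.py .432 .308 .017 -4.3
```

```text
t 22.8 pos [ 0.5475 -0.0999  0.084 ] yaw -4.27 tilt [ 0.    -0.001 -1.   ] F [-0.4  0.7 -2.2] w 0.0415 q6 -0.23
spin 0.03 then mm: x 398.1 y -145.8 z 67.0
```

{"method": "servo_tool", "body": {
  "increments": [
    {"slide": [0.025,-0.018,0],"spin": 0},
    {"slide": [0.025,-0.018,0],"spin": 0},
    {"slide": [0.025,-0.018,0],"spin": 0},
    {"slide": [0.025,-0.018,0],"spin": 0},
    {"slide": [0.025,-0.018,0],"spin": 0},
    {"slide": [0.025,-0.018,0],"spin": 0},
    {"slide": [0.025,-0.018,0],"spin": 0},
    {"slide": [0.025,-0.018,0],"spin": 0}
  ]
}}

```text
clock: 23.6
position: [0.4175, 0.1109, 0.0834]
ee_rot: [-0.001, 0.733, 0.68, -0.001]
contact_force: [1.3, 0.7, -1.6]
width: 0.0417
```

{"method": "servo_tool", "body": {
  "increments": [
    {"slide": [0.025,0,0],"spin": 0},
    {"slide": [0.025,0,0],"spin": 0},
    {"slide": [0.025,0,0],"spin": 0},
    {"slide": [0.025,0,0],"spin": 0},
    {"slide": [0.025,0,0],"spin": 0},
    {"slide": [0.025,0,0],"spin": 0},
    {"slide": [0.025,0,0],"spin": 0},
    {"slide": [0.023,0,0],"spin": 0}
  ]
}}

```text
clock: 24.4
position: [0.4331, 0.3081, 0.0831]
ee_rot: [-0.0, 0.733, 0.68, -0.001]
contact_force: [0.4, 0.9, -1.9]
width: 0.0417
```

```bash
python3 go.py .432 .308 .0181 -4.3
```

```text
t 24.4 pos [0.4331 0.3081 0.0831] yaw -4.26 tilt [-0.001 -0.002 -1.   ] F [ 0.4  0.9 -1.9] w 0.0417 q6 0.56
spin 0.04 then mm: x -0.2 y -1.1 z 65.0
```

{"method": "servo_tool", "body": {
  "increments": [
    {"slide": [0,-0.002,0.015],"spin": 0},
    {"slide": [0,0,0.015],"spin": 0},
    {"slide": [0,0,0.015],"spin": 0},
    {"slide": [0,0,0.011],"spin": 0},
    {"slide": [0,0,0.004],"spin": 0},
    {"slide": [0,0,0.002],"spin": 0},
    {"slide": [0,0,0],"spin": 0},
    {"slide": [0,0,0],"spin": 0}
  ]
}}

```text
clock: 25.2
position: [0.4327, 0.3079, 0.0232]
ee_rot: [0.0, 0.733, 0.68, 0.001]
contact_force: [-0.6, -0.2, -1.9]
width: 0.0414
```

```bash
python3 go.py .432 .308 .0181 -4.3
```

```text
t 25.2 pos [0.4327 0.3079 0.0232] yaw -4.28 tilt [ 0.001  0.001 -1.   ] F [-0.6 -0.2 -1.9] w 0.0414 q6 0.56
spin 0.02 then mm: x 0.1 y -0.7 z 5.1
```

{"method": "servo_tool", "body": {
  "increments": [
    {"slide": [0,0,0.003],"spin": 0},
    {"slide": [0,0,0.002],"spin": 0},
    {"slide": [0,0,0.0005],"spin": 0},
    {"slide": [0,0,0],"spin": 0},
    {"slide": [0,0,0],"spin": 0}
  ]
}}

```text
clock: 25.7
position: [0.4325, 0.3079, 0.018]
ee_rot: [0.0, 0.733, 0.68, 0.001]
contact_force: [-0.5, -0.9, 5.9]
width: 0.0415
```

{"method": "servo_tool", "body": {
  "increments": [
    {"slide": [0,0,0],"spin": 0},
    {"slide": [0,0,0],"spin": 0},
    {"slide": [0,0,0],"spin": 0},
    {"slide": [0,0,0],"spin": 0},
    {"slide": [0,0,-0.02],"spin": 0},
    {"slide": [0,0,-0.03],"spin": 0},
    {"slide": [0,0,-0.03],"spin": 0},
    {"slide": [0,0,0],"spin": 0}
  ],
  "hand": 0.7
}}

```text
clock: 26.5
position: [0.4352, 0.3093, 0.101]
ee_rot: [0.001, 0.733, 0.68, 0.004]
contact_force: [0.7, 0.3, 0.3]
width: 0.06
```

```bash
python3 go.py .6036 -.0281 .1 -4.8; python3 - <<'E'
from h import *
cv2.imwrite('pics/top9.png',eyes.get_image('top'));crop('s',eyes.get_image('scene'),200,60,400,260,3,'pics/s9c.png')
E
```

```text
t 26.5 pos [0.4352 0.3093 0.101 ] yaw -4.27 tilt [ 0.005  0.007 -1.   ] F [0.7 0.3 0.3] w 0.06 q6 0.56
spin 0.53 then mm: x -322.2 y 196.1 z 1.0
```

View pics/s9c.png

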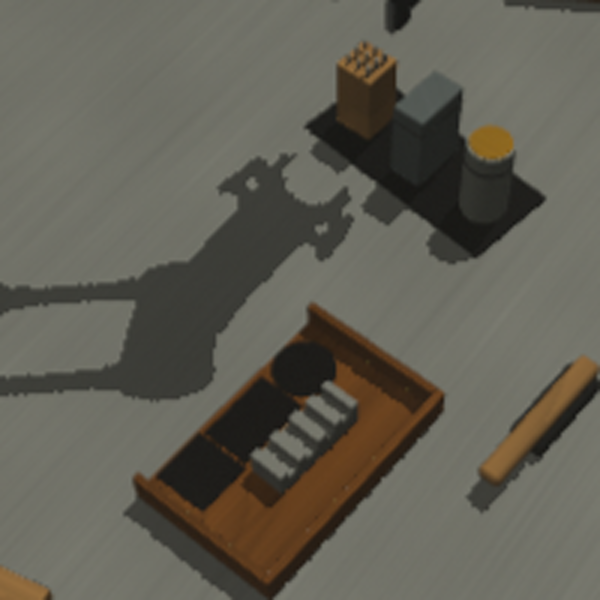

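View pics/top9.png

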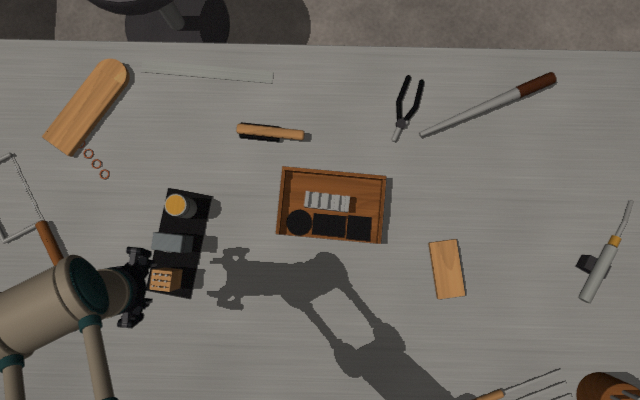

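All three items stand upright on the mat: tin (178,205), box (172,242) and stand (165,281) in the top view. The three pads are now bare. I'll measure the pads, the block and the items on the mat.

```bash
cat > meas.py <<'E'
from h import *
def rect(n,m,box,z):
    x0,y0,x1,y1=box; mm=np.zeros(m.shape,np.uint8); mm[y0:y1,x0:x1]=m[y0:y1,x0:x1]*255
    mm=cv2.morphologyEx(mm,cv2.MORPH_CLOSE,np.ones((5,5),np.uint8))
    c=max(cv2.findContours(mm,0,1)[0],key=cv2.contourArea)
    P=(ray('top',c[:,0],z)[:,:2]*1000).astype(np.float32); r=cv2.minAreaRect(P); M=cv2.moments(mm,True)
    cen=ray('top',[M['m10']/M['m00'],M['m01']/M['m00']],z)[0,:2]*1000
    print(n,'cen',cen.round(1),'rect',np.round(r[0],1),np.round(r[1],1),round(r[2],1))
E
python3 - <<'E'
from meas import *
t=cv2.imread('pics/top9.png');h=cv2.cvtColor(t,cv2.COLOR_BGR2HSV);g=cv2.cvtColor(t,cv2.COLOR_BGR2GRAY)
for b in [(285,205,314,240),(312,208,347,242),(345,212,373,244)]: rect('pad',(g<32)&(h[...,1]<120),b,.010)
rect('block',(h[...,1]<70)&(g>60),(298,186,356,213),.036)
b=proj('top',[[.6036,-.0281,.036]]);print(b)
rect('tin',(h[...,0]<28)&(h[...,0]>14)&(h[...,1]>110)&(g>70),(155,185,200,222),.091)
crop('t',t,285,180,380,245,8,'pics/t9c.png'); crop('t',t,140,180,220,305,4.8,'pics/t9m.png')
E
```

```text
pad cen [556.8  29.3] rect [558.2  29.1] [52.8 57.2] 1.1
pad cen [553.  -34.1] rect [553.2 -34. ] [71.3 45.3] 85.8
pad cen [548.3 -98.7] rect [548.2 -96.5] [57.  50.7] 85.8
block cen [602.6 -28.2] rect [602.8 -28.3] [95.9 34.9] 83.9
[[326.56912872 200.83884831]]
tin cen [586.  281.8] rect [585.7 281.5] [39.  36.7] 2.4
```

View pics/t9c.png

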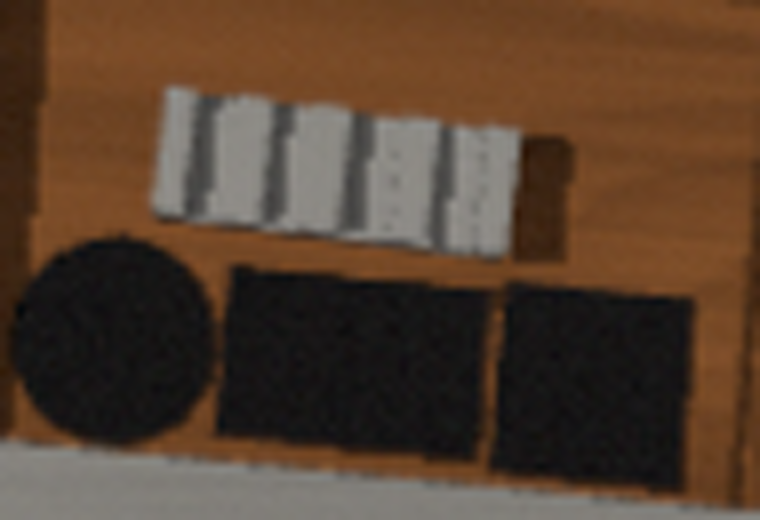

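View pics/t9m.png

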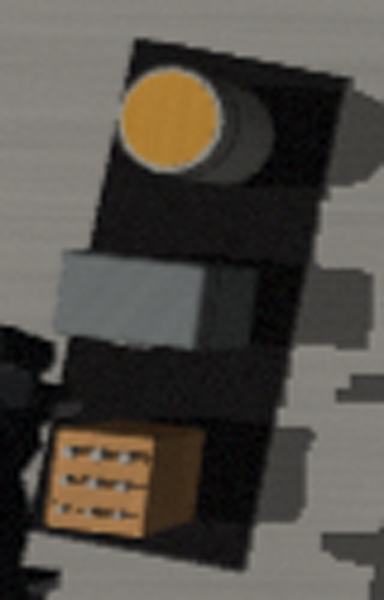

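{"method": "servo_tool", "body": {
  "increments": [
    {"slide": [0,0,0],"spin": 1.6},
    {"slide": [-0.03,0.005,0],"spin": 0},
    {"slide": [-0.03,0.01,0],"spin": 0},
    {"slide": [-0.03,0.02,0],"spin": 0},
    {"slide": [-0.03,0.02,0],"spin": 0},
    {"slide": [-0.03,0.02,0],"spin": 0},
    {"slide": [-0.03,0.02,0],"spin": 0},
    {"slide": [-0.03,0.02,0],"spin": 0}
  ]
}}

```text
clock: 27.4
position: [0.5244, 0.0856, 0.0955]
ee_rot: [-0.001, 0.743, 0.669, -0.001]
contact_force: [0.5, 0.6, 0.6]
width: 0.0596
```

{"method": "servo_tool", "body": {
  "increments": [
    {"slide": [-0.03,0.02,0],"spin": 0},
    {"slide": [-0.03,0.02,0],"spin": 0},
    {"slide": [-0.03,0.02,0],"spin": 0},
    {"slide": [-0.021,0.02,0],"spin": 0},
    {"slide": [0,0,0],"spin": 0},
    {"slide": [0,0,0],"spin": 0}
  ]
}}

```text
clock: 28.0
position: [0.5922, -0.0318, 0.0953]
ee_rot: [-0.002, 0.743, 0.669, -0.001]
contact_force: [-0.3, 0.3, -0.4]
width: 0.0597
```

```bash
python3 go.py .603 -.0282 -.019 -5.9
```

```text
t 28.0 pos [ 0.5922 -0.0318  0.0953] yaw -6.0 tilt [ 0.001 -0.004 -1.   ] F [-0.3  0.3 -0.4] w 0.0597 q6 -0.07
spin -0.1 then mm: x 4.7 y 10.4 z 114.3
```

{"method": "servo_tool", "body": {
  "increments": [
    {"slide": [0.0047,0.01,0.02],"spin": 0},
    {"slide": [0,0,0.02],"spin": 0},
    {"slide": [0,0,0.02],"spin": 0},
    {"slide": [0,0,0.02],"spin": 0},
    {"slide": [0,0,0.01],"spin": 0},
    {"slide": [0,0,0],"spin": 0},
    {"slide": [0,0,0],"spin": 0}
  ]
}}

```text
clock: 28.7
position: [0.6037, -0.0274, 0.0074]
ee_rot: [-0.0, 0.742, 0.67, 0.0]
contact_force: [-0.1, 0.1, 0.0]
width: 0.0597
```

```bash
python3 go.py .603 -.0282 -.019 -5.9; python3 - <<'E'
from h import *
s=eyes.get_image('scene'); 
im=cv2.convertScaleAbs(s,alpha=1.8,beta=20)
crop('s',im,250,130,350,240,5,'pics/s10c.png')
E
```

```text
t 28.7 pos [ 0.6037 -0.0274  0.0074] yaw -5.85 tilt [ 0.  0. -1.] F [-0.1  0.1  0. ] w 0.0597 q6 -0.06
spin 0.05 then mm: x -0.9 y -0.6 z 26.4
```

View pics/s10c.png

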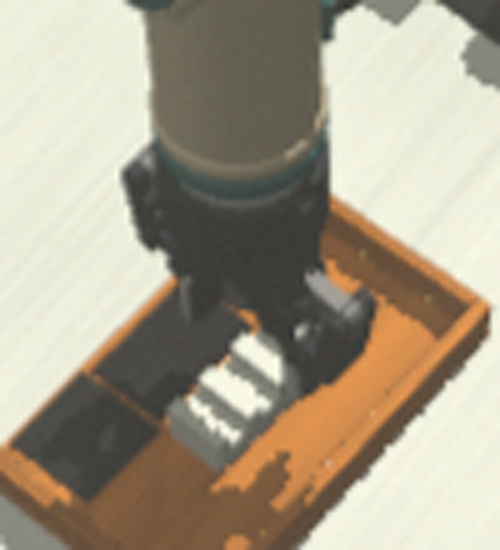

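The gripper straddles the block, with its far fingertip at about (305,392) in the crop, still above the floor. I'll descend while watching the force.

{"method": "servo_tool", "body": {
  "increments": [
    {"slide": [-0.001,0,0.008],"spin": 0},
    {"slide": [0,0,0.006],"spin": 0},
    {"slide": [0,0,0.004],"spin": 0},
    {"slide": [0,0,0.003],"spin": 0},
    {"slide": [0,0,0],"spin": 0},
    {"slide": [0,0,0],"spin": 0}
  ]
}}

```text
clock: 29.35
position: [0.6037, -0.029, -0.014]
ee_rot: [-0.0, 0.742, 0.67, 0.0]
contact_force: [0.6, -0.1, 0.1]
width: 0.0597
```

```bash
python3 go.py .603 -.0282 -.019 -5.9; python3 - <<'E'
from h import *
s=eyes.get_image('scene'); p=manip.get_state()['position']
X=np.array([np.cos(-.103),np.sin(-.103),0]);Y=np.array([-X[1],X[0],0])
for dz in(.02,.035,.04,.05): print(dz,((proj('scene',[p+X*.03-Y*.011+[0,0,dz],p-X*.03-Y*.011+[0,0,dz]])-[250,130])*5).round(0).tolist())
im=cv2.convertScaleAbs(s,alpha=1.8,beta=20)
crop('s',im,250,130,350,240,5,'pics/s11c.png')
E
```

```text
t 29.35 pos [ 0.6037 -0.029  -0.014 ] yaw -5.88 tilt [ 0. -0. -1.] F [ 0.6 -0.1  0.1] w 0.0597 q6 -0.06
spin 0.02 then mm: x 0.7 y -0.7 z 5.0
0.02 [[281.0, 440.0], [194.0, 372.0]]
0.035 [[281.0, 426.0], [193.0, 357.0]]
0.04 [[281.0, 421.0], [192.0, 352.0]]
0.05 [[280.0, 412.0], [191.0, 342.0]]
```

View pics/s11c.png

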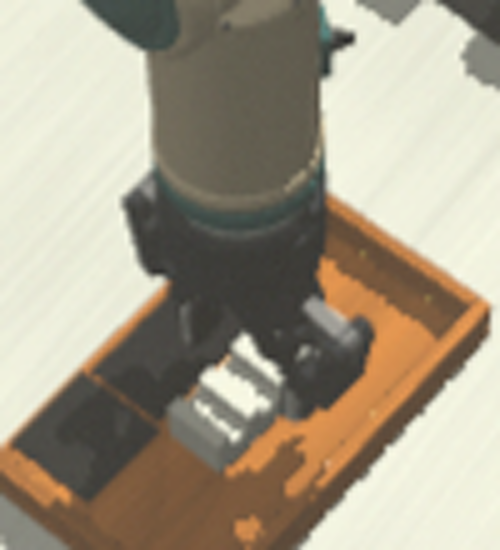

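{"method": "servo_tool", "body": {
  "increments": [
    {"slide": [0,0,0.003],"spin": 0},
    {"slide": [0,0,0.002],"spin": 0},
    {"slide": [0,0,0.002],"spin": 0},
    {"slide": [0,0,0],"spin": 0},
    {"slide": [0,0,0],"spin": 0}
  ]
}}

```text
clock: 29.9
position: [0.6035, -0.0289, -0.021]
ee_rot: [-0.0, 0.742, 0.67, -0.0]
contact_force: [-0.0, 0.8, 0.4]
width: 0.0595
```

{"method": "servo_tool", "body": {
  "increments": [
    {"slide": [0,0,0],"spin": 0},
    {"slide": [0,0,0],"spin": 0},
    {"slide": [0,0,0],"spin": 0},
    {"slide": [0,0,0],"spin": 0},
    {"slide": [0,0,0],"spin": 0}
  ],
  "hand": 0,
  "newtons": 60
}}

```text
clock: 30.4
position: [0.6048, -0.0291, -0.0202]
ee_rot: [0.001, 0.742, 0.67, 0.001]
contact_force: [2.1, 0.1, 3.5]
width: 0.032
```

```bash
python3 go.py .603 -.0282 -.019 -5.9
```

```text
t 30.4 pos [ 0.6048 -0.0291 -0.0202] yaw -5.88 tilt [ 0.     0.003 -1.   ] F [2.1 0.1 3.5] w 0.032 q6 -0.06
spin 0.02 then mm: x 0.7 y -1.9 z -1.2
```

Gripped: width 32 mm against the 34 mm bar. Now I'll lift it.

{"method": "servo_tool", "body": {
  "increments": [
    {"slide": [0,0,-0.012],"spin": 0},
    {"slide": [0,0,-0.015],"spin": 0},
    {"slide": [0,0,-0.02],"spin": 0},
    {"slide": [0,0,-0.02],"spin": 0},
    {"slide": [0,0,0],"spin": 0},
    {"slide": [0,0,0],"spin": 0}
  ]
}}

```text
clock: 31.0
position: [0.6024, -0.0288, 0.0454]
ee_rot: [-0.001, 0.742, 0.67, -0.001]
contact_force: [0.1, 0.5, -5.3]
width: 0.0322
```

```bash
python3 go.py .4626 -.2907 .0 -81.4; python3 - <<'E'
from h import *
s=eyes.get_image('scene')
im=cv2.convertScaleAbs(s,alpha=1.8,beta=20)
crop('s',im,250,110,350,220,5,'pics/s12c.png')
E
```

```text
t 31.0 pos [ 0.6024 -0.0288  0.0454] yaw -5.87 tilt [ 0.    -0.002 -1.   ] F [ 0.1  0.5 -5.3] w 0.0322 q6 -0.06
spin 75.53 then mm: x -177.4 y 238.1 z 45.4
```

View pics/s12c.png

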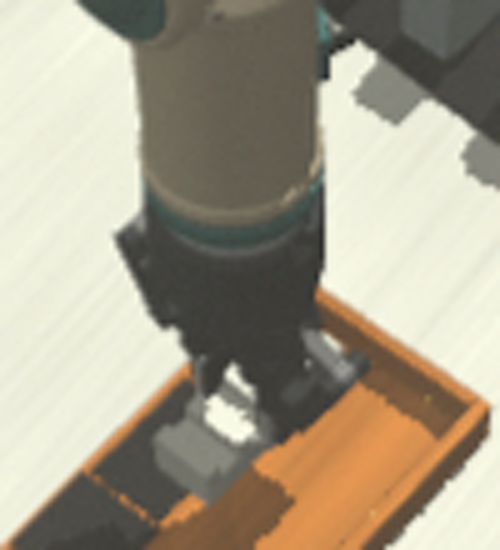

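{"method": "servo_tool", "body": {
  "increments": [
    {"slide": [-0.025,-0.0103,-0.005],"spin": 0},
    {"slide": [-0.025,-0.0103,0],"spin": 0},
    {"slide": [-0.025,-0.0103,0],"spin": 0},
    {"slide": [-0.025,-0.0103,0],"spin": 0},
    {"slide": [-0.025,-0.0103,0],"spin": 0},
    {"slide": [-0.025,-0.0103,0],"spin": 0},
    {"slide": [-0.025,-0.0103,0],"spin": 0},
    {"slide": [-0.025,-0.0103,0],"spin": 0}
  ]
}}

```text
clock: 31.85
position: [0.4991, -0.2195, 0.0493]
ee_rot: [-0.002, 0.742, 0.67, -0.001]
contact_force: [0.3, -0.5, -4.1]
width: 0.0323
```

{"method": "servo_tool", "body": {
  "increments": [
    {"slide": [-0.025,-0.0103,0],"spin": 0},
    {"slide": [-0.025,-0.0103,0],"spin": 0},
    {"slide": [-0.025,-0.0103,0],"spin": 0},
    {"slide": [0,0,0],"spin": 8.4},
    {"slide": [0,0,0],"spin": 8.4},
    {"slide": [0,0,0],"spin": 8.4},
    {"slide": [0,0,0],"spin": 8.4},
    {"slide": [0,0,0],"spin": 8.4}
  ]
}}

```text
clock: 32.65
position: [0.4613, -0.2898, 0.0493]
ee_rot: [-0.002, 0.934, 0.356, -0.001]
contact_force: [0.4, 0.1, -4.7]
width: 0.0323
```

{"method": "servo_tool", "body": {
  "increments": [
    {"slide": [0,0,0],"spin": 8.4},
    {"slide": [0,0,0],"spin": 8.4},
    {"slide": [0,0,0],"spin": 8.4},
    {"slide": [0,0,0],"spin": 8.4},
    {"slide": [0,0,0],"spin": 0},
    {"slide": [0,0,0],"spin": 0}
  ]
}}

```text
clock: 33.25
position: [0.4619, -0.2902, 0.0499]
ee_rot: [-0.001, 0.997, 0.076, -0.001]
contact_force: [-0.8, 0.5, -3.8]
width: 0.0328
```

```bash
python3 go.py .4624 -.292 -.012 -81.4
```

```text
t 33.25 pos [ 0.4619 -0.2902  0.0499] yaw -81.3 tilt [-0.002 -0.002 -1.   ] F [-0.8  0.5 -3.8] w 0.0328 q6 0.73
spin 0.1 then mm: x 0.2 y 1.9 z 61.9
```

{"method": "servo_tool", "body": {
  "increments": [
    {"slide": [0,0.0015,0.015],"spin": 0},
    {"slide": [0,0,0.015],"spin": 0},
    {"slide": [0,0,0.015],"spin": 0},
    {"slide": [0,0,0.008],"spin": 0},
    {"slide": [0,0,0.003],"spin": 0},
    {"slide": [0,0,0],"spin": 0},
    {"slide": [0,0,0],"spin": 0}
  ]
}}

```text
clock: 33.95
position: [0.4634, -0.2927, -0.0044]
ee_rot: [0.0, 0.997, 0.075, 0.0]
contact_force: [0.2, 0.3, -5.0]
width: 0.0322
```

```bash
python3 go.py .4624 -.292 -.012 -81.4; python3 - <<'E'
from h import *
s=eyes.get_image('scene')
crop('s',cv2.convertScaleAbs(s,alpha=1.6,beta=20),130,180,250,290,5,'pics/s13c.png')
E
```

```text
t 33.95 pos [ 0.4634 -0.2927 -0.0044] yaw -81.44 tilt [ 0.001  0.001 -1.   ] F [ 0.2  0.3 -5. ] w 0.0322 q6 0.73
spin -0.04 then mm: x -0.9 y -0.9 z 7.6
```

View pics/s13c.png

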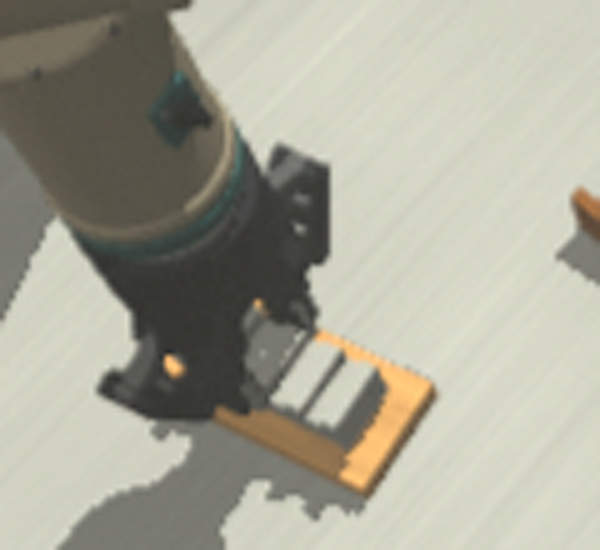

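The block hangs just above the board, aligned along it. I'll lower it until it touches.

{"method": "servo_tool", "body": {
  "increments": [
    {"slide": [0,0,0.003],"spin": 0},
    {"slide": [0,0,0.002],"spin": 0},
    {"slide": [0,0,0.002],"spin": 0},
    {"slide": [0,0,0],"spin": 0},
    {"slide": [0,0,0],"spin": 0}
  ]
}}

```text
clock: 34.5
position: [0.4629, -0.2923, -0.012]
ee_rot: [-0.0, 0.997, 0.074, -0.0]
contact_force: [0.0, 0.1, -5.0]
width: 0.0322
```

```bash
python3 go.py .4624 -.292 -.012 -81.4
```

```text
t 34.5 pos [ 0.4629 -0.2923 -0.012 ] yaw -81.48 tilt [-0. -0. -1.] F [ 0.   0.1 -5. ] w 0.0322 q6 0.73
spin -0.08 then mm: x -0.4 y -0.4 z -0.0
```

{"method": "servo_tool", "body": {
  "increments": [
    {"slide": [0,0,0.001],"spin": 0},
    {"slide": [0,0,0.001],"spin": 0},
    {"slide": [0,0,0],"spin": 0},
    {"slide": [0,0,0],"spin": 0}
  ]
}}

```text
clock: 34.9
position: [0.463, -0.2924, -0.0122]
ee_rot: [0.0, 0.997, 0.074, 0.0]
contact_force: [-2.9, 1.8, 7.5]
width: 0.0325
```

{"method": "servo_tool", "body": {
  "increments": [
    {"slide": [0,0,0],"spin": 0},
    {"slide": [0,0,0],"spin": 0},
    {"slide": [0,0,0],"spin": 0},
    {"slide": [0,0,0],"spin": 0},
    {"slide": [0,0,-0.015],"spin": 0},
    {"slide": [0,0,-0.03],"spin": 0},
    {"slide": [0,0,-0.03],"spin": 0},
    {"slide": [0,0,-0.03],"spin": 0}
  ],
  "hand": 0.7,
  "newtons": 30
}}

```text
clock: 35.7
position: [0.4628, -0.2923, 0.0919]
ee_rot: [-0.0, 0.997, 0.074, -0.0]
contact_force: [-0.1, -1.2, 0.1]
width: 0.0597
```

{"method": "servo_tool", "body": {
  "increments": [
    {"slide": [0,0,0],"spin": -8.4},
    {"slide": [0,0,0],"spin": -8.4},
    {"slide": [0,0,0],"spin": -8.4},
    {"slide": [0,0,0],"spin": -8.4},
    {"slide": [0,0,0],"spin": -8.4},
    {"slide": [0,0,0],"spin": -8.4},
    {"slide": [0,0,0],"spin": -8.4},
    {"slide": [0,0,0],"spin": -8.4}
  ]
}}

```text
clock: 36.5
position: [0.4629, -0.2924, 0.0909]
ee_rot: [-0.0, 0.788, 0.616, 0.0]
contact_force: [0.7, -0.0, 0.1]
width: 0.0598
```

```bash
python3 go.py .432 .3078 .1 -4.3
```

```text
t 36.5 pos [ 0.4629 -0.2924  0.0909] yaw -13.93 tilt [ 0. -0. -1.] F [ 0.7 -0.   0.1] w 0.0598 q6 -0.45
spin -9.63 then mm: x 596.2 y -75.9 z -9.1
```

{"method": "servo_tool", "body": {
  "increments": [
    {"slide": [0,0,-0.01],"spin": -4.8},
    {"slide": [0,0,0],"spin": -4.8},
    {"slide": [0.03,-0.01,0],"spin": 0},
    {"slide": [0.03,-0.01,0],"spin": 0},
    {"slide": [0.03,-0.01,0],"spin": 0},
    {"slide": [0.03,-0.01,0],"spin": 0},
    {"slide": [0.03,-0.01,0],"spin": 0},
    {"slide": [0.03,-0.01,0],"spin": 0}
  ]
}}

```text
clock: 37.3
position: [0.4174, -0.107, 0.101]
ee_rot: [0.0, 0.735, 0.678, 0.0]
contact_force: [0.6, -0.1, -0.5]
width: 0.0597
```

{"method": "servo_tool", "body": {
  "increments": [
    {"slide": [0.03,-0.008,0],"spin": 0},
    {"slide": [0.03,-0.008,0],"spin": 0},
    {"slide": [0.03,0,0],"spin": 0},
    {"slide": [0.03,0,0],"spin": 0},
    {"slide": [0.03,0,0],"spin": 0},
    {"slide": [0.03,0,0],"spin": 0},
    {"slide": [0.03,0,0],"spin": 0},
    {"slide": [0.03,0,0],"spin": 0}
  ]
}}

```text
clock: 38.1
position: [0.4215, 0.1337, 0.1011]
ee_rot: [0.0, 0.735, 0.678, 0.0]
contact_force: [0.6, -0.8, 0.6]
width: 0.0596
```

```bash
python3 go.py .432 .3078 .1 -4.3; python3 - <<'E'
from h import *
t=eyes.get_image('top');cv2.imwrite('pics/top14.png',t)
E
```

```text
t 38.1 pos [0.4215 0.1337 0.1011] yaw -4.67 tilt [ 0.  0. -1.] F [ 0.6 -0.8  0.6] w 0.0596 q6 0.23
spin -0.37 then mm: x 174.4 y -2.6 z 1.1
```

View pics/top14.png

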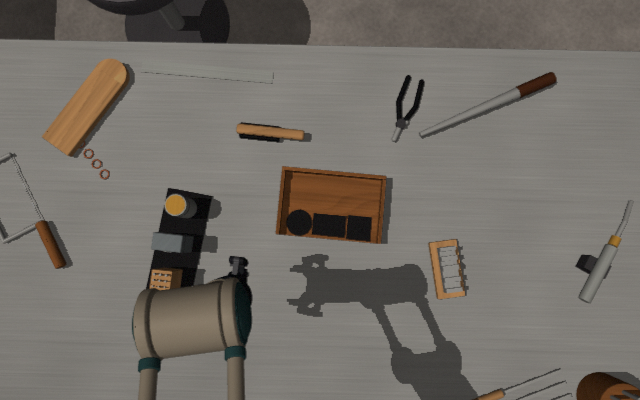

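The block lies on the board at (452,268) in the top view. It looks slightly off the middle, so I'll measure it.

```bash
python3 - <<'E'
from meas import *
t=cv2.imread('pics/top14.png');h=cv2.cvtColor(t,cv2.COLOR_BGR2HSV);g=cv2.cvtColor(t,cv2.COLOR_BGR2GRAY)
m=(h[...,1]<60)
rect('block',m,(436,246,462,293),.044)
crop('t',t,420,230,480,310,7,'pics/t14c.png')
print(proj('top',[[.4624,-.292,.016],[.4629,-.2923,.044]]))
E
```

```text
block cen [ 466.2 -292.3] rect [ 463.7 -295.8] [95.7 51.2] 8.0
[[446.94300423 268.65672265]
 [450.51889241 269.07418328]]
```

View pics/t14c.png

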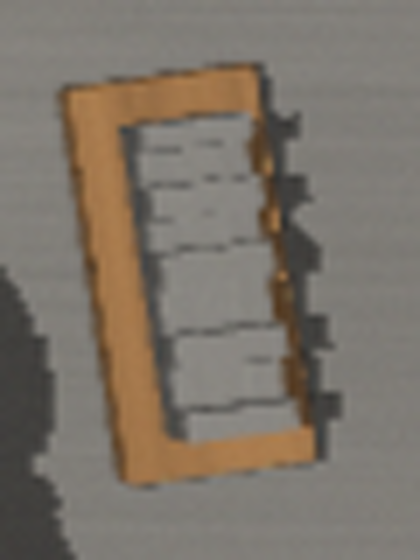

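The block's centre projects to (450.9,269.1) and the board's to (446.7,269.0). At their respective heights that puts them within about 2 mm of each other, so the block is well centred. Next I'll fetch the drill stand.

{"method": "servo_tool", "body": {
  "increments": [
    {"slide": [0.03,-0.0005,0],"spin": -0.4},
    {"slide": [0.03,-0.0005,0],"spin": 0},
    {"slide": [0.03,-0.0005,0],"spin": 0},
    {"slide": [0.03,-0.0005,0],"spin": 0},
    {"slide": [0.03,-0.0005,0],"spin": 0},
    {"slide": [0.024,0,0],"spin": 0},
    {"slide": [0,0,0],"spin": 0},
    {"slide": [0,0,0],"spin": 0}
  ]
}}

```text
clock: 38.95
position: [0.4318, 0.3058, 0.1007]
ee_rot: [0.0, 0.733, 0.681, -0.001]
contact_force: [0.1, -0.3, -0.6]
width: 0.0595
```

```bash
python3 go.py .4323 .3079 .018 -4.3
```

```text
t 38.95 pos [0.4318 0.3058 0.1007] yaw -4.21 tilt [-0.001 -0.001 -1.   ] F [ 0.1 -0.3 -0.6] w 0.0595 q6 0.56
spin 0.09 then mm: x 2.2 y 0.3 z 82.7
```

{"method": "servo_tool", "body": {
  "increments": [
    {"slide": [0.002,0,0.02],"spin": 0},
    {"slide": [0,0,0.02],"spin": 0},
    {"slide": [0,0,0.02],"spin": 0},
    {"slide": [0,0,0.02],"spin": 0},
    {"slide": [0,0,0.002],"spin": 0},
    {"slide": [0,0,0],"spin": 0},
    {"slide": [0,0,0],"spin": 0}
  ]
}}

```text
clock: 39.65
position: [0.4331, 0.3079, 0.0201]
ee_rot: [0.0, 0.733, 0.68, 0.001]
contact_force: [0.2, -1.1, 0.2]
width: 0.0598
```

{"method": "servo_tool", "body": {
  "increments": [
    {"slide": [0,0,0],"spin": 0},
    {"slide": [0,0,0],"spin": 0},
    {"slide": [0,0,0],"spin": 0},
    {"slide": [0,0,0],"spin": 0},
    {"slide": [0,0,0],"spin": 0}
  ],
  "hand": 0
}}

```text
clock: 40.15
position: [0.4333, 0.3084, 0.0204]
ee_rot: [0.001, 0.733, 0.68, 0.001]
contact_force: [0.6, -1.8, 7.1]
width: 0.0415
```

```bash
python3 go.py .4323 .3079 .018 -4.3
```

```text
t 40.15 pos [0.4333 0.3084 0.0204] yaw -4.25 tilt [ 0.001  0.002 -1.   ] F [ 0.6 -1.8  7.1] w 0.0415 q6 0.56
spin 0.05 then mm: x -0.6 y -0.9 z 2.4
```

{"method": "servo_tool", "body": {
  "increments": [
    {"slide": [0,0,-0.015],"spin": 0},
    {"slide": [0,0,-0.015],"spin": 0},
    {"slide": [0,0,-0.02],"spin": 0},
    {"slide": [0,0,-0.02],"spin": 0},
    {"slide": [0,0,0],"spin": 0},
    {"slide": [0,0,0],"spin": 0}
  ]
}}

```text
clock: 40.75
position: [0.432, 0.308, 0.0888]
ee_rot: [-0.0, 0.733, 0.68, 0.0]
contact_force: [-0.0, -1.0, -1.7]
width: 0.0417
```

```bash
python3 go.py .548 -.1 .025 -4.3
```

```text
t 40.75 pos [0.432  0.308  0.0888] yaw -4.27 tilt [ 0. -0. -1.] F [-0.  -1.  -1.7] w 0.0417 q6 0.56
spin 0.03 then mm: x -398.2 y 146.3 z 63.8
```

{"method": "servo_tool", "body": {
  "increments": [
    {"slide": [-0.025,0,0],"spin": 0},
    {"slide": [-0.025,0,0],"spin": 0},
    {"slide": [-0.025,0,0],"spin": 0},
    {"slide": [-0.025,0,0],"spin": 0},
    {"slide": [-0.025,0.012,0],"spin": 0},
    {"slide": [-0.025,0.012,0],"spin": 0},
    {"slide": [-0.025,0.012,0],"spin": 0},
    {"slide": [-0.025,0.012,0],"spin": 0}
  ]
}}

```text
clock: 41.55
position: [0.4642, 0.104, 0.0876]
ee_rot: [-0.001, 0.733, 0.68, -0.001]
contact_force: [0.2, -0.2, -1.0]
width: 0.0414
```

{"method": "servo_tool", "body": {
  "increments": [
    {"slide": [-0.025,0.012,0],"spin": 0},
    {"slide": [-0.025,0.012,0],"spin": 0},
    {"slide": [-0.025,0.012,0],"spin": 0},
    {"slide": [-0.025,0.012,0],"spin": 0},
    {"slide": [-0.025,0.012,0],"spin": 0},
    {"slide": [-0.025,0.012,0],"spin": 0},
    {"slide": [-0.025,0.012,0],"spin": 0},
    {"slide": [-0.023,0.014,0],"spin": 0}
  ]
}}

```text
clock: 42.35
position: [0.547, -0.1005, 0.0871]
ee_rot: [-0.002, 0.733, 0.68, -0.001]
contact_force: [0.1, 0.2, -1.3]
width: 0.0412
```

{"method": "servo_tool", "body": {
  "increments": [
    {"slide": [0,0,0.015],"spin": 0},
    {"slide": [0,0,0.015],"spin": 0},
    {"slide": [0,0,0],"spin": 0}
  ]
}}

```text
clock: 42.65
position: [0.545, -0.099, 0.0555]
ee_rot: [-0.004, 0.733, 0.68, -0.002]
contact_force: [-0.2, 0.4, -2.5]
width: 0.0414
```

```bash
python3 go.py .5482 -.1001 .0274 -4.3
```

```text
t 42.65 pos [ 0.545  -0.099   0.0555] yaw -4.3 tilt [ 0.002 -0.008 -1.   ] F [-0.2  0.4 -2.5] w 0.0414 q6 -0.23
spin -0.0 then mm: x -0.9 y 3.2 z 28.1
```

{"method": "servo_tool", "body": {
  "increments": [
    {"slide": [0,0,0.012],"spin": 0},
    {"slide": [0,0,0.01],"spin": 0},
    {"slide": [0,0,0],"spin": 0},
    {"slide": [0,0,0],"spin": 0},
    {"slide": [0,0,0],"spin": 0}
  ]
}}

```text
clock: 43.15
position: [0.5487, -0.0997, 0.0376]
ee_rot: [0.0, 0.733, 0.68, 0.0]
contact_force: [0.1, -1.1, -1.4]
width: 0.0415
```

```bash
python3 go.py .5482 -.1001 .0274 -4.3
```

```text
t 43.15 pos [ 0.5487 -0.0997  0.0376] yaw -4.26 tilt [-0.     0.001 -1.   ] F [ 0.1 -1.1 -1.4] w 0.0415 q6 -0.23
spin 0.04 then mm: x -0.4 y -0.5 z 10.2
```

{"method": "servo_tool", "body": {
  "increments": [
    {"slide": [0,0,0.005],"spin": 0},
    {"slide": [0,0,0.003],"spin": 0},
    {"slide": [0,0,0.002],"spin": 0},
    {"slide": [0,0,0.0005],"spin": 0},
    {"slide": [0,0,0],"spin": 0},
    {"slide": [0,0,0],"spin": 0}
  ]
}}

```text
clock: 43.75
position: [0.5481, -0.0997, 0.0273]
ee_rot: [0.0, 0.733, 0.68, -0.0]
contact_force: [-2.1, 0.3, 6.1]
width: 0.0413
```

Contact is made. I'll release, rise, and go for the box.

{"method": "servo_tool", "body": {
  "increments": [
    {"slide": [0,0,0],"spin": 0},
    {"slide": [0,0,0],"spin": 0},
    {"slide": [0,0,0],"spin": 0},
    {"slide": [0,0,0],"spin": 0},
    {"slide": [0,0,-0.02],"spin": 0},
    {"slide": [0,0,-0.03],"spin": 0},
    {"slide": [0,0,-0.03],"spin": 0},
    {"slide": [0,0,0],"spin": 0}
  ],
  "hand": 0.7
}}

```text
clock: 44.55
position: [0.5516, -0.1007, 0.1107]
ee_rot: [0.004, 0.733, 0.68, 0.002]
contact_force: [0.3, 0.5, 0.1]
width: 0.0601
```

{"method": "servo_tool", "body": {
  "increments": [
    {"slide": [0.03,-0.005,0],"spin": 0},
    {"slide": [0.03,-0.005,0],"spin": 0},
    {"slide": [0.03,-0.005,0],"spin": 0},
    {"slide": [0.03,-0.005,0],"spin": 0},
    {"slide": [0.03,-0.005,0],"spin": 0},
    {"slide": [0.03,-0.005,0],"spin": 0},
    {"slide": [0.03,-0.005,0],"spin": 0},
    {"slide": [0.03,-0.005,0],"spin": 0}
  ]
}}

```text
clock: 45.35
position: [0.5255, 0.1438, 0.1058]
ee_rot: [-0.0, 0.733, 0.68, -0.0]
contact_force: [-0.3, 0.1, 0.8]
width: 0.0598
```

```bash
python3 go.py .5095 .295 .018 -4.3; python3 - <<'E'
from h import *
t=eyes.get_image('top');cv2.imwrite('pics/top15.png',t)
crop('t',t,140,150,400,310,3,'pics/t15c.png')
E
```

```text
t 45.35 pos [0.5255 0.1438 0.1058] yaw -4.28 tilt [-0.    -0.001 -1.   ] F [-0.3  0.1  0.8] w 0.0598 q6 0.21
spin 0.02 then mm: x 149.6 y -27.3 z 87.8
```

View pics/t15c.png

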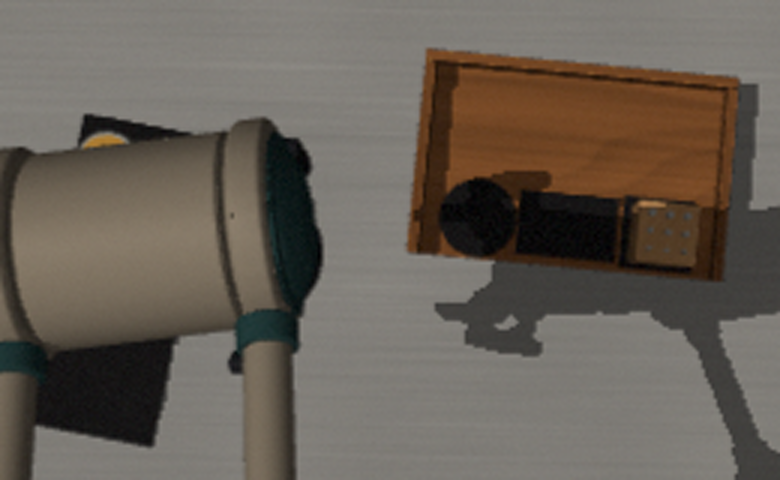

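The stand is back on its pad at (665,235) in the crop.

{"method": "servo_tool", "body": {
  "increments": [
    {"slide": [0.025,-0.0053,0],"spin": 0},
    {"slide": [0.025,-0.0053,0],"spin": 0},
    {"slide": [0.025,-0.0053,0],"spin": 0},
    {"slide": [0.025,-0.0053,0],"spin": 0},
    {"slide": [0.025,-0.0053,0],"spin": 0},
    {"slide": [0.025,0,0],"spin": 0},
    {"slide": [0,0,0],"spin": 0},
    {"slide": [0,0,0],"spin": 0}
  ]
}}

```text
clock: 46.2
position: [0.5104, 0.294, 0.1058]
ee_rot: [-0.0, 0.733, 0.681, -0.001]
contact_force: [0.1, -0.4, 0.5]
width: 0.0598
```

```bash
python3 go.py .5097 .295 .018 -4.3
```

```text
t 46.2 pos [0.5104 0.294  0.1058] yaw -4.21 tilt [-0.001 -0.001 -1.   ] F [ 0.1 -0.4  0.5] w 0.0598 q6 0.48
spin 0.09 then mm: x 1.0 y -0.8 z 87.8
```

{"method": "servo_tool", "body": {
  "increments": [
    {"slide": [0.001,-0.0008,0.02],"spin": 0},
    {"slide": [0,0,0.02],"spin": 0},
    {"slide": [0,0,0.02],"spin": 0},
    {"slide": [0,0,0.02],"spin": 0},
    {"slide": [0,0,0.008],"spin": 0},
    {"slide": [0,0,0],"spin": 0},
    {"slide": [0,0,0],"spin": 0}
  ]
}}

```text
clock: 46.9
position: [0.5108, 0.2949, 0.0191]
ee_rot: [0.0, 0.733, 0.68, 0.0]
contact_force: [0.1, 0.3, 0.4]
width: 0.0596
```

{"method": "servo_tool", "body": {
  "increments": [
    {"slide": [0,0,0],"spin": 0},
    {"slide": [0,0,0],"spin": 0},
    {"slide": [0,0,0],"spin": 0},
    {"slide": [0,0,0],"spin": 0},
    {"slide": [0,0,0],"spin": 0}
  ],
  "hand": 0
}}

```text
clock: 47.4
position: [0.5112, 0.2956, 0.0199]
ee_rot: [0.0, 0.733, 0.68, 0.001]
contact_force: [-0.1, -1.0, 6.9]
width: 0.0353
```

```bash
python3 go.py .5095 .295 .018 -4.3
```

```text
t 47.4 pos [0.5112 0.2956 0.0199] yaw -4.26 tilt [ 0.001  0.002 -1.   ] F [-0.1 -1.   6.9] w 0.0353 q6 0.48
spin 0.04 then mm: x -0.7 y -1.6 z 1.9
```

{"method": "servo_tool", "body": {
  "increments": [
    {"slide": [0,0,-0.015],"spin": 0},
    {"slide": [0,0,-0.015],"spin": 0},
    {"slide": [0,0,-0.02],"spin": 0},
    {"slide": [0,0,-0.02],"spin": 0},
    {"slide": [0,0,0],"spin": 0},
    {"slide": [0,0,0],"spin": 0}
  ]
}}

```text
clock: 48.0
position: [0.5098, 0.2952, 0.0881]
ee_rot: [-0.0, 0.733, 0.68, -0.0]
contact_force: [0.2, 0.0, -2.8]
width: 0.0357
```

```bash
python3 go.py .5528 -.0342 .025 -4.3
```

```text
t 48.0 pos [0.5098 0.2952 0.0881] yaw -4.26 tilt [-0. -0. -1.] F [ 0.2  0.  -2.8] w 0.0357 q6 0.48
spin 0.04 then mm: x -325.2 y 67.6 z 63.1
```

{"method": "servo_tool", "body": {
  "increments": [
    {"slide": [-0.025,0,0],"spin": 0},
    {"slide": [-0.025,0,0],"spin": 0},
    {"slide": [-0.025,0,0],"spin": 0},
    {"slide": [-0.025,0.0068,0],"spin": 0},
    {"slide": [-0.025,0.0068,0],"spin": 0},
    {"slide": [-0.025,0.0068,0],"spin": 0},
    {"slide": [-0.025,0.0068,0],"spin": 0},
    {"slide": [-0.025,0.0068,0],"spin": 0}
  ]
}}

```text
clock: 48.8
position: [0.5279, 0.0922, 0.0867]
ee_rot: [-0.001, 0.733, 0.68, -0.001]
contact_force: [0.8, -0.4, -2.6]
width: 0.0356
```

{"method": "servo_tool", "body": {
  "increments": [
    {"slide": [-0.025,0.0068,0],"spin": 0},
    {"slide": [-0.025,0.0068,0],"spin": 0},
    {"slide": [-0.025,0.0068,0],"spin": 0},
    {"slide": [-0.025,0.0068,0],"spin": 0},
    {"slide": [-0.025,0.0068,0],"spin": 0},
    {"slide": [0,0,0.02],"spin": 0},
    {"slide": [0,0,0],"spin": 0},
    {"slide": [0,0,0],"spin": 0}
  ]
}}

```text
clock: 49.6
position: [0.5522, -0.0334, 0.0671]
ee_rot: [-0.002, 0.733, 0.68, -0.001]
contact_force: [0.4, -0.6, -1.9]
width: 0.0358
```

```bash
python3 go.py .553 -.0343 .0269 -4.3
```

```text
t 49.6 pos [ 0.5522 -0.0334  0.0671] yaw -4.28 tilt [ 0.001 -0.004 -1.   ] F [ 0.4 -0.6 -1.9] w 0.0358 q6 -0.11
spin 0.02 then mm: x -0.8 y 0.8 z 40.2
```

{"method": "servo_tool", "body": {
  "increments": [
    {"slide": [-0.0008,0,0.015],"spin": 0},
    {"slide": [0,0,0.012],"spin": 0},
    {"slide": [0,0,0.006],"spin": 0},
    {"slide": [0,0,0],"spin": 0},
    {"slide": [0,0,0],"spin": 0},
    {"slide": [0,0,0],"spin": 0}
  ]
}}

```text
clock: 50.2
position: [0.5543, -0.0347, 0.0362]
ee_rot: [0.0, 0.733, 0.68, 0.0]
contact_force: [0.3, 1.0, -2.5]
width: 0.0357
```

```bash
python3 go.py .553 -.0343 .0269 -4.3
```

```text
t 50.2 pos [ 0.5543 -0.0347  0.0362] yaw -4.26 tilt [-0.     0.001 -1.   ] F [ 0.3  1.  -2.5] w 0.0357 q6 -0.11
spin 0.04 then mm: x 0.3 y -1.4 z 9.3
```

{"method": "servo_tool", "body": {
  "increments": [
    {"slide": [0,-0.001,0.004],"spin": 0},
    {"slide": [0,0,0.003],"spin": 0},
    {"slide": [0,0,0.002],"spin": 0},
    {"slide": [0,0,0.001],"spin": 0},
    {"slide": [0,0,0],"spin": 0},
    {"slide": [0,0,0],"spin": 0}
  ]
}}

```text
clock: 50.8
position: [0.5526, -0.0347, 0.0269]
ee_rot: [0.0, 0.733, 0.68, -0.0]
contact_force: [-2.2, -0.3, 7.0]
width: 0.0354
```

{"method": "servo_tool", "body": {
  "increments": [
    {"slide": [0,0,0],"spin": 0},
    {"slide": [0,0,0],"spin": 0},
    {"slide": [0,0,0],"spin": 0},
    {"slide": [0,0,0],"spin": 0},
    {"slide": [0,0,-0.02],"spin": 0},
    {"slide": [0,0,-0.03],"spin": 0},
    {"slide": [0,0,-0.03],"spin": 0},
    {"slide": [0,0,0],"spin": 0}
  ],
  "hand": 0.7
}}

```text
clock: 51.6
position: [0.5562, -0.0352, 0.1097]
ee_rot: [0.004, 0.733, 0.68, 0.003]
contact_force: [0.8, -0.5, 1.3]
width: 0.0598
```

{"method": "servo_tool", "body": {
  "increments": [
    {"slide": [0.03,0,0],"spin": 0},
    {"slide": [0.03,0,0],"spin": 0},
    {"slide": [0.03,0,0],"spin": 0},
    {"slide": [0.03,0,0],"spin": 0},
    {"slide": [0.03,0,0],"spin": 0},
    {"slide": [0.03,0.002,0],"spin": 0},
    {"slide": [0.03,0.002,0],"spin": 0},
    {"slide": [0.03,0.002,0],"spin": 0}
  ],
  "hand": 0.85
}}

```text
clock: 52.4
position: [0.5762, 0.2054, 0.1046]
ee_rot: [-0.0, 0.733, 0.68, -0.001]
contact_force: [0.5, -0.2, -0.4]
width: 0.0725
```

```bash
python3 go.py .5865 .2815 .02 -4.3; python3 - <<'E'
from h import *
s=eyes.get_image('scene')
crop('s',s,200,60,400,260,3,'pics/s16c.png')
E
```

```text
t 52.4 pos [0.5762 0.2054 0.1046] yaw -4.27 tilt [-0.    -0.001 -1.   ] F [ 0.5 -0.2 -0.4] w 0.0725 q6 0.3
spin 0.03 then mm: x 76.7 y 4.6 z 84.6
```

View pics/s16c.png

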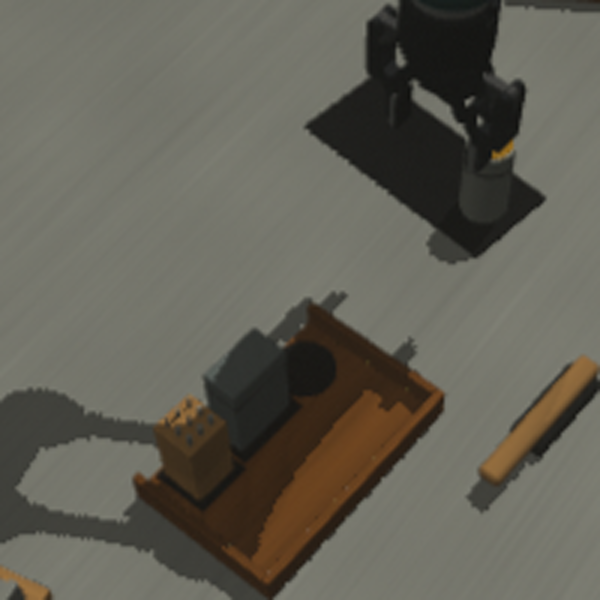

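The stand (193,445) and box (250,390) stand in the caddy, upright. Now the tin.

{"method": "servo_tool", "body": {
  "increments": [
    {"slide": [0.025,0.0015,0],"spin": 0},
    {"slide": [0.025,0.0015,0],"spin": 0},
    {"slide": [0.025,0.0015,0],"spin": 0},
    {"slide": [0,0,0],"spin": 0},
    {"slide": [0,0,0],"spin": 0}
  ]
}}

```text
clock: 52.95
position: [0.5861, 0.2785, 0.1045]
ee_rot: [-0.0, 0.733, 0.681, -0.001]
contact_force: [0.7, -0.9, -0.3]
width: 0.0727
```

```bash
python3 go.py .5865 .2815 .02 -4.3
```

```text
t 52.95 pos [0.5861 0.2785 0.1045] yaw -4.2 tilt [-0.001 -0.002 -1.   ] F [ 0.7 -0.9 -0.3] w 0.0727 q6 0.41
spin 0.1 then mm: x 3.0 y 0.2 z 84.5
```

{"method": "servo_tool", "body": {
  "increments": [
    {"slide": [0.0028,0,0.02],"spin": 0},
    {"slide": [0,0,0.02],"spin": 0},
    {"slide": [0,0,0.02],"spin": 0},
    {"slide": [0,0,0.02],"spin": 0},
    {"slide": [0,0,0.005],"spin": 0},
    {"slide": [0,0,0],"spin": 0},
    {"slide": [0,0,0],"spin": 0}
  ]
}}

```text
clock: 53.65
position: [0.5876, 0.2812, 0.0215]
ee_rot: [0.0, 0.733, 0.68, 0.001]
contact_force: [0.3, 0.1, -0.2]
width: 0.0725
```

{"method": "servo_tool", "body": {
  "increments": [
    {"slide": [0,0,0],"spin": 0},
    {"slide": [0,0,0],"spin": 0},
    {"slide": [0,0,0],"spin": 0},
    {"slide": [0,0,0],"spin": 0},
    {"slide": [0,0,0],"spin": 0},
    {"slide": [0,0,0],"spin": 0}
  ],
  "hand": 0
}}

```text
clock: 54.25
position: [0.5878, 0.2818, 0.022]
ee_rot: [0.001, 0.733, 0.68, 0.001]
contact_force: [-0.7, -1.1, 6.5]
width: 0.0454
```

```bash
python3 go.py .5865 .2815 .02 -4.3
```

```text
t 54.25 pos [0.5878 0.2818 0.022 ] yaw -4.27 tilt [ 0.001  0.002 -1.   ] F [-0.7 -1.1  6.5] w 0.0454 q6 0.41
spin 0.03 then mm: x -0.4 y -1.3 z 2.0
```

{"method": "servo_tool", "body": {
  "increments": [
    {"slide": [0,0,-0.015],"spin": 0},
    {"slide": [0,0,-0.015],"spin": 0},
    {"slide": [0,0,-0.02],"spin": 0},
    {"slide": [0,0,-0.02],"spin": 0},
    {"slide": [0,0,0],"spin": 0},
    {"slide": [0,0,0],"spin": 0}
  ]
}}

```text
clock: 54.85
position: [0.5865, 0.2814, 0.09]
ee_rot: [-0.0, 0.733, 0.68, -0.0]
contact_force: [0.0, -0.5, -2.5]
width: 0.0453
```

```bash
python3 go.py .558 .0315 .025 -4.3
```

```text
t 54.85 pos [0.5865 0.2814 0.09  ] yaw -4.27 tilt [-0.    -0.001 -1.   ] F [ 0.  -0.5 -2.5] w 0.0453 q6 0.41
spin 0.03 then mm: x -251.3 y -9.7 z 65.0
```

{"method": "servo_tool", "body": {
  "increments": [
    {"slide": [-0.025,-0.001,0],"spin": 0},
    {"slide": [-0.025,-0.001,0],"spin": 0},
    {"slide": [-0.025,-0.001,0],"spin": 0},
    {"slide": [-0.025,-0.001,0],"spin": 0},
    {"slide": [-0.025,-0.001,0],"spin": 0},
    {"slide": [-0.025,-0.001,0],"spin": 0},
    {"slide": [-0.025,-0.001,0],"spin": 0},
    {"slide": [-0.025,-0.001,0],"spin": 0}
  ]
}}

```text
clock: 55.65
position: [0.5624, 0.0817, 0.0887]
ee_rot: [-0.001, 0.733, 0.68, -0.001]
contact_force: [0.1, 0.4, -1.6]
width: 0.0452
```

{"method": "servo_tool", "body": {
  "increments": [
    {"slide": [-0.025,-0.001,0],"spin": 0},
    {"slide": [-0.025,-0.001,0],"spin": 0},
    {"slide": [0,0,0.015],"spin": 0},
    {"slide": [0,0,0.015],"spin": 0},
    {"slide": [0,0,0],"spin": 0},
    {"slide": [0,0,0],"spin": 0},
    {"slide": [0,0,0],"spin": 0}
  ]
}}

```text
clock: 56.35
position: [0.5586, 0.0331, 0.0607]
ee_rot: [0.0, 0.733, 0.68, 0.0]
contact_force: [-0.2, 1.2, -2.3]
width: 0.045
```

```bash
python3 go.py .558 .0315 .029 -4.3
```

```text
t 56.35 pos [0.5586 0.0331 0.0607] yaw -4.25 tilt [ 0.  0. -1.] F [-0.2  1.2 -2.3] w 0.045 q6 0.01
spin 0.05 then mm: x -1.7 y -0.4 z 31.7
```

{"method": "servo_tool", "body": {
  "increments": [
    {"slide": [-0.0016,0,0.012],"spin": 0},
    {"slide": [0,0,0.01],"spin": 0},
    {"slide": [0,0,0.004],"spin": 0},
    {"slide": [0,0,0.002],"spin": 0},
    {"slide": [0,0,0],"spin": 0},
    {"slide": [0,0,0],"spin": 0},
    {"slide": [0,0,0],"spin": 0}
  ]
}}

```text
clock: 57.05
position: [0.5586, 0.0313, 0.0329]
ee_rot: [0.0, 0.733, 0.68, 0.0]
contact_force: [0.0, -0.1, -2.7]
width: 0.0451
```

```bash
python3 go.py .558 .0315 .029 -4.3
```

```text
t 57.05 pos [0.5586 0.0313 0.0329] yaw -4.27 tilt [ 0.     0.001 -1.   ] F [ 0.  -0.1 -2.7] w 0.0451 q6 0.01
spin 0.03 then mm: x 0.1 y -0.6 z 3.9
```

{"method": "servo_tool", "body": {
  "increments": [
    {"slide": [0,0,0.002],"spin": 0},
    {"slide": [0,0,0.0015],"spin": 0},
    {"slide": [0,0,0.001],"spin": 0},
    {"slide": [0,0,0],"spin": 0},
    {"slide": [0,0,0],"spin": 0}
  ]
}}

```text
clock: 57.55
position: [0.5583, 0.0313, 0.0289]
ee_rot: [0.0, 0.733, 0.68, 0.0]
contact_force: [-1.8, -0.2, 5.5]
width: 0.045
```

{"method": "servo_tool", "body": {
  "increments": [
    {"slide": [0,0,0],"spin": 0},
    {"slide": [0,0,0],"spin": 0},
    {"slide": [0,0,0],"spin": 0},
    {"slide": [0,0,0],"spin": 0},
    {"slide": [0,0,-0.02],"spin": 0},
    {"slide": [0,0,-0.03],"spin": 0},
    {"slide": [0,0,-0.03],"spin": 0},
    {"slide": [0,0,-0.02],"spin": 0}
  ],
  "hand": 0.8
}}

```text
clock: 58.35
position: [0.5591, 0.0313, 0.1301]
ee_rot: [0.001, 0.733, 0.68, 0.001]
contact_force: [0.3, 0.1, -1.1]
width: 0.0681
```

{"method": "servo_tool", "body": {
  "increments": [
    {"slide": [0.03,-0.02,0],"spin": 0},
    {"slide": [0.03,-0.02,0],"spin": 0},
    {"slide": [0.03,-0.02,0],"spin": 0},
    {"slide": [0.03,-0.02,0],"spin": 0},
    {"slide": [0.03,-0.02,0],"spin": 0},
    {"slide": [0.03,-0.02,0],"spin": 0},
    {"slide": [0.03,-0.02,0],"spin": 0},
    {"slide": [0.03,-0.02,0],"spin": 0}
  ]
}}

```text
clock: 59.15
position: [0.4157, 0.2838, 0.1281]
ee_rot: [0.0, 0.733, 0.68, 0.0]
contact_force: [-0.5, -0.6, 0.0]
width: 0.0682
```

```bash
python3 - <<'E'
from meas import *
t=eyes.get_image('top');cv2.imwrite('pics/top17.png',t); s=eyes.get_image('scene')
crop('t',t,265,155,395,250,6,'pics/t17c.png'); crop('s',s,130,120,380,290,3,'pics/s17c.png')
h=cv2.cvtColor(t,cv2.COLOR_BGR2HSV);g=cv2.cvtColor(t,cv2.COLOR_BGR2GRAY)
rect('tin',(h[...,0]<28)&(h[...,0]>16)&(h[...,1]>110),(280,200,316,240),.098)
E
```

```text
tin cen [556.4  31.1] rect [556.2  31. ] [39.2 38.5] 42.3
```

View pics/t17c.png

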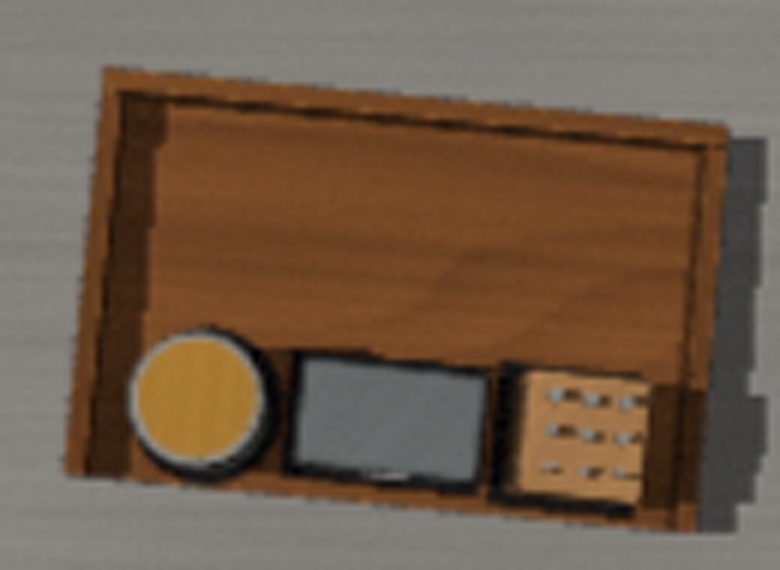

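View pics/s17c.png

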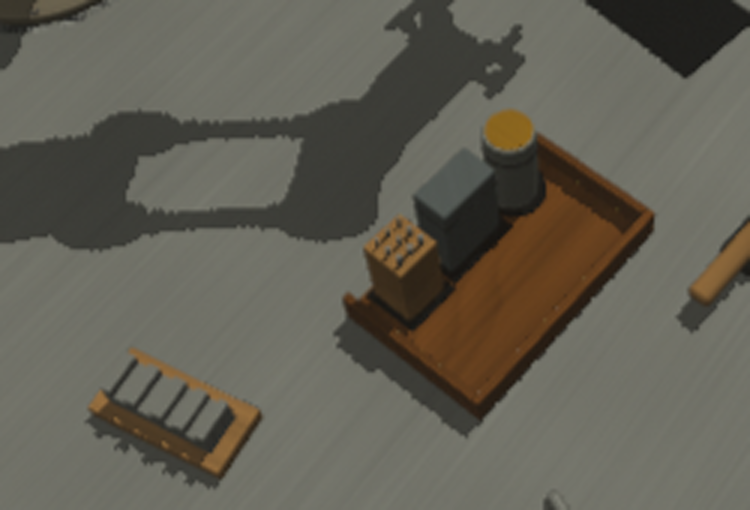

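The caddy looks almost exactly as it did at the start, within about 2 mm, and the block is centred on the board. The tin's disc is at (197,397) in the crop, 1.6 mm from the pad centre. The hand is clear of everything, so I'm handing in.

```bash
python3 -c "
from rig import manip
print(manip.get_state()['contact_force'].round(1),manip.sign_off())"
```

```text
the job is handed in; nothing more can be done
[ 0.5 -0.3 -0.3] None
```

I set the tin, blade box and drill stand on the mat, laid the forming block on the board with its grooves up, and put the three back on their own pads. The job was handed in at about 59 s of the 136 s allowed, and no verdict was reported.

**Last checks, from the pictures:**
- **Block:** its centre is about 2 mm from the board's, and it lies lengthwise along the board.
- **Tin:** its centre is about 1.6 mm from the round pad's.
- **Stand and box:** both are upright and square on their pads, within about 2 mm of where they stood at the start. I judged this by eye.
- **Brush:** the last picture showed only one end of it, and nothing came near it.
- **Hand:** it is clear of everything, with no contact force.

**One disagreement:** the real finger ends sat about 35 mm above the reported TCP. Because of this:
- The tin and box were first gripped near their tops.
- The first grip on the stand took it by its drill shanks. I set it back on its pad and gripped it lower.
- All later grips used the corrected height.

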